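Load sample tins into the purge chamber

TASK

Shut the purge valve, then lift the port cover off the chamber and lay it on the rubber mat, and pass every sample tin from the bench down through the port into the magazine inside, lying flat one on another, with neither tin nor gripper touching the port's rim. Then put the cover back squarely over the port, and only after that turn the valve to half open (45 degrees, the long mark); never have the valve open while the port is uncovered, and leave the other things on the bench where they stand.

Things in the scene. Friction and masses are not known exactly. Their poses are not given: they have to be found in the camera images.
- chamber: The clear purge chamber: a fixed box 240 (x) by 280 (y) by 90 mm tall on the bench; origin at the centre of its underside, right under the port. Its top wall is 6 mm thick, from 84 to 90 mm up. Inner floor 8 mm above the bench.
- port (a point): Centre of the port, at the top of its rim, 92 mm above the bench. The port is a rectangular opening in the chamber's top wall, 130 mm along this point's x and 140 mm along its y, with a black rubber rim 15 mm wide round it.
- magazine (a point): Centre of the magazine's floor, 8 mm above the bench, right under the port. Eight thin steel posts, 60 mm tall, stand round a space 104 mm along x by 64 mm along y; a tin lies in it flat, length along x, 7 mm to spare on each side; up to four are stacked. No posts stand within 30 mm of the middle of the long sides, so fingers closing along y have room there.
- cover_bar (a point): Centre of the bar handle of the port cover: a loose white plate 176 (x) by 186 (y) by 8 mm, about 0.3 to 0.45 kg, with a steel bar 80 mm long (along x), 14 mm wide, 14 mm tall over its middle. The point is 37 mm above the plate's underside; the bar clears the plate by 22 mm. At the start the cover lies over the port, its x about along the port's x.
- mat_top (a point): Centre of the top face of a fixed black rubber mat, 180 (x) by 200 (y) by 3 mm, on the bench.
- valve (a joint): Opening angle of the purge valve's lever, rad: 0 = shut (a stop), 1.571 = fully open (a stop), 0.785 = half open. It grows as the lever turns clockwise seen from above. Stays where it is left; light friction (0.15 N m, about 2 N at the grip).
- valve_axis (a point): Point on the valve's upright axis at the lever's mid-height, 85 mm above the bench. The valve is fixed, on a base 100 mm square; a white disc, 60 mm radius, top 62 mm up, has black marks: short at shut and fully open, long at half open. In this point's axes the lever points along (-cos q, +sin q, 0) at opening q: -x when shut, +y when fully open.
- lever_grip (a point): Grip point on the steel lever, 75 mm from the valve's axis, at mid-height (85 mm above the bench). The lever is a straight flat bar, 12 mm wide and 20 mm tall, and reaches 102 mm from the axis; this point turns with it, its -x pointing outward along the lever.
- tin0_c (a point): Centre (half-way up) of a flat closed aluminium sample tin, 90 (x) by 50 (y) by 18 mm tall, about 0.1 to 0.2 kg, lying flat on the bench in front of the chamber at the start. One of two to four alike; None throughout if absent.
- tin0: The same tin as point tin0_c; origin at the centre of its underside.
- tin1_c (a point): Centre (half-way up) of a flat closed aluminium sample tin, 90 (x) by 50 (y) by 18 mm tall, about 0.1 to 0.2 kg, lying flat on the bench in front of the chamber at the start. One of two to four alike; None throughout if absent.
- tin1: The same tin as point tin1_c; origin at the centre of its underside.
- tin2_c (a point): Centre (half-way up) of a flat closed aluminium sample tin, 90 (x) by 50 (y) by 18 mm tall, about 0.1 to 0.2 kg, lying flat on the bench in front of the chamber at the start. One of two to four alike; None throughout if absent.
- tin2: The same tin as point tin2_c; origin at the centre of its underside.
- tin3_c (a point): Centre (half-way up) of a flat closed aluminium sample tin, 90 (x) by 50 (y) by 18 mm tall, about 0.1 to 0.2 kg, lying flat on the bench in front of the chamber at the start. One of two to four alike; None throughout if absent.
- tin3: The same tin as point tin3_c; origin at the centre of its underside.
- rim: The black rubber rim round the port (fixed to the chamber): 4 strips 15 mm wide, top 92 mm above the bench; origin at the port's centre, 84 mm above the bench. Only the cover may touch it.
- cover: The port cover as a body; origin at the centre of its underside.
- bottle_a: Bystander: small amber bottle with black cap, 32 mm diameter, 60 mm tall, standing among the tins; origin at its foot.
- bottle_b: Bystander: amber bottle, 36 mm diameter, 75 mm tall; origin at its foot.
- bottle_c: Bystander: amber bottle like bottle_b; origin at its foot.
- bottle_d: Bystander: amber bottle like bottle_b, beside the chamber; origin at its foot.
- jar: Bystander: glass jar with white cap, 70 mm diameter, 100 mm tall; origin at its foot.
Mind the look-alikes: they are no part of the job. Leave any orange or turquoise look-alike of the tin0 alone.

How it is judged:
By the outcome, as a careful person would: the job done as asked, in the order asked, and still so for the second after the job is handed in, with the robot touching nothing.
Of tin0, tin1, tin2, tin3 only 2 to 4 are there at a start; the rules pass over those that are not, and their reading is None.
At some moment in a run one of tin0, tin1, tin2, tin3, cover may be knocked a few centimetres aside while the robot is not near it.
It also fails if it takes over 210 s, if anything falls off the work surface, if the arm or the gripper's body presses on something with over 40 N, if the wrist force passes 120 N, or if a joint passes its speed limit or range.

ROBOT

A 7-joint arm with a two-finger parallel gripper is mounted at the origin on the work surface. World frame = base frame: x ahead of the robot, y to its left, z up, the work surface at z = 0. Lengths are in m, angles in rad, forces in N, time in s.
With the tool pointing down it reaches from about 0.4 to 0.85 m from the base axis. Payload 10.4 kg.
Tool frame: the origin (TCP) lies between the finger pads; the fingertips stand ahead of it and the grasp point (between the pads) lies 6 mm ahead of it (finger_overhang is the z of the fingertips in the tool frame, in m); z points along the fingers, y is the direction in which the jaws open and shut (so a half turn about z gives the same grasp; the last joint's range is limited). The gripper opens to 85 mm and grips with 20 to 120 N. Pads are 22 mm wide; open, the fingers measure 114 mm over their backs; the gripper's body (76 mm by 85 mm) begins 54 mm behind the grasp point. The pads swing forward as they close: fully open they stand 13 mm farther back than shut.
Start: joints at [-1.128, 0.332, -0.065, 1.46, 0.022, 1.35, -0.088], TCP at [0.281, 0.558, 0.256] pointing down, gripper open.
Joint ranges: [-2.6, 2.6], [-0.5, 2.12], [-1.47, 1.34], [0.16, 2.42], [-1.27, 4.41], [0.06, 2.06], [-2.6, 2.6]. Speed limits (rad/s): [2.22, 2.22, 2.79, 2.79, 3.14, 3.14, 3.14].

INTERFACE

Orientations are given as a unit quaternion [x, y, z, w].
In Python, from workcell import * gives the robot as it stands.
- The arm moves only by the shell command python3 -m creep 'ROWS' [FORCE]. ROWS is JSON, a list of rows, each a list of 7 numbers: the turn, a rotation vector about the tool's x, y, z in rad, then the shift along the tool's x, y, z in mm, then the closure in counts, from 0 (fully open) to 255 (shut). In form: [[wx, wy, wz, dx, dy, dz, claw], ...]. A call has 1 to 8 rows; each row shifts and turns the commanded pose from where the row before left it, along the tool's axes as they then stand; what a row does not reach is not made up. A row lasts 1/10 s, in which the tool goes at most 50 mm and 8.59 degrees, less where a joint would pass 70% of its speed; a pose out of reach is approached as far as the arm can. A call is refused whole if a number of a shift passes 50 or a number of a turn 0.15, either way. A call with a gripper value outside its range is refused whole. The fingers move at their own pace and stop on an object; FORCE is the grip in N (left out, the last holds). Time passes only in rows, so rows that do not move let the fingers close. It gives the time, the measured TCP pose, the force and the opening at its end, in the units of the state.
- get_obs(): the state, without advancing time (a new reading comes with each control period).
- camera(name): name is "scene" or "top" or "wrist"; returns (picture, depth): 480x640x3 uint8, blue, green, red; 480x640 float32, m along the optical axis (not along the pixel's ray), 0 where there is no reading.
- camera_model(name): a dict with "camera_matrix" (3x3 intrinsics, pixels), "k1" (the pictures are not rectified: a ray, as slopes to the right and down, at radius r is drawn at 1 + k1 r^2 times it, then the intrinsics apply), "R" (3x3) and "t" (3): a world point X has camera coordinates R X + t; the wrist camera has in their place "mount" (4x4, takes a point from camera to tool coordinates, whose origin is the TCP and whose axes are the flange's). Camera axes: x right, y down, z forward; pixel columns grow to the right and rows downward; lengths in m; the calibration is good to about 2 mm. A picture is of the moment at which its call begins: read the wrist's pose just before it. camera_model takes no time and is no camera call.
- hand_in(): hands the job in, once; it reports no verdict.
The state is a dict: "clock": time; "joint_pos": joint angles; "joint_velocities": joint speeds; "tau": joint torques, N m; "position": TCP position; "ee_rot": TCP orientation; "ft_force": force on the tool from outside, world axes, zero at the start; "torque": the same for the moment, N m; "grip_width": opening from 0.0 (shut) to 1.0 (fully open).
Only numpy, scipy, OpenCV 4.12 (cv2) and the standard library are available. Lean on these libraries where they do the work, as an engineer would, in place of code of your own. Each camera call takes 0.05 s, during which the arm holds its last target.

## Working session

There is one attempt and no reset: what is moved stays moved. The work goes in short steps, Python scripts to look and compute and a shell command to move; the robot and the scene stay as the last step left them, time stands still between calls to the robot, and variables do not carry over. Pictures are saved under pics/ and viewed, and the job is handed in when it is done.

```bash
ls; mkdir -p pics
python3 - <<'E'
from workcell import *
import cv2
o=get_obs();print(o)
for n in ("scene","top","wrist"):
    p,d=camera(n);cv2.imwrite(f"pics/{n}0.png",p);print(n,camera_model(n))
E
```

```text
pics
{'clock': 0.0, 'joint_pos': array([-1.12760628,  0.33286013, -0.06466732,  1.4609363 ,  0.02158088,
        1.34987671, -0.0884989 ]), 'joint_velocities': array([-3.84477377e-04,  3.94232014e-04, -1.24479535e-03,  1.93425514e-03,
        6.03774523e-04,  9.37242631e-04,  7.03453777e-05]), 'tau': array([ 1.67853054e-04, -6.25441575e+01,  4.92228940e-02, -3.91618180e+01,
        1.61839428e-02,  9.79283155e-03, -2.63737832e-06]), 'position': array([0.28057168, 0.55811402, 0.25552554]), 'ee_rot': array([ 2.30801677e-01,  9.73000568e-01, -6.80199922e-04, -1.32759201e-04]), 'ft_force': array([-0.62061991,  0.55520897,  0.03634267]), 'torque': array([-0.05280523,  0.02525628, -0.01217604]), 'grip_width': 1.002795219083772}
scene {'camera_matrix': array([[607.02273935,   0.        , 320.8700816 ],
       [  0.        , 607.02273935, 244.71631857],
       [  0.        ,   0.        ,   1.        ]]), 'k1': -0.0405873223262505, 'R': array([[-0.7716137 ,  0.63591234,  0.01509271],
       [ 0.37347082,  0.47211998, -0.79851254],
       [-0.51490954, -0.61050653, -0.60178895]]), 't': array(
[... 308 characters left out ...]
-0.98444235, -0.00719998, -0.17556033],
       [ 0.17554205,  0.00310171, -0.98446705]]), 't': array([-0.08196786,  0.50918685,  1.48133275])}
wrist {'camera_matrix': array([[376.33016029,   0.        , 319.10605941],
       [  0.        , 376.33016029, 241.66094274],
       [  0.        ,   0.        ,   1.        ]]), 'k1': 0.009980683427803517, 'mount': array([[ 7.46948903e-05, -9.51166871e-01, -3.08677141e-01,
         7.87092316e-02],
       [ 9.99999284e-01,  4.39586273e-04, -1.11257044e-03,
        -8.00681891e-04],
       [ 1.19393038e-03, -3.08676837e-01,  9.51166224e-01,
        -1.19141908e-01],
       [ 0.00000000e+00,  0.00000000e+00,  0.00000000e+00,
         1.00000000e+00]])}
```

View pics/top0.png

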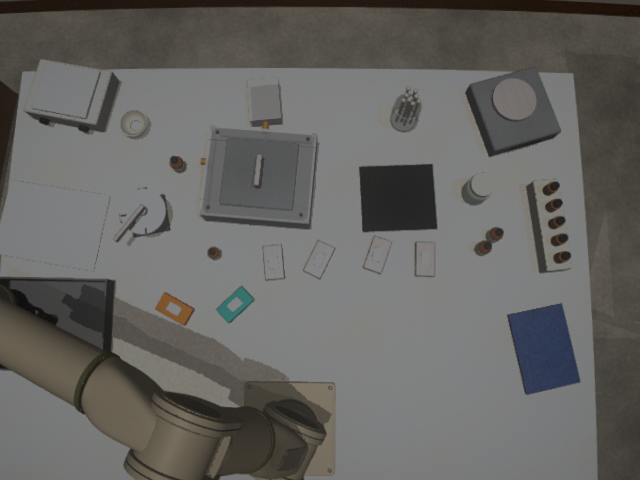

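View pics/scene0.png

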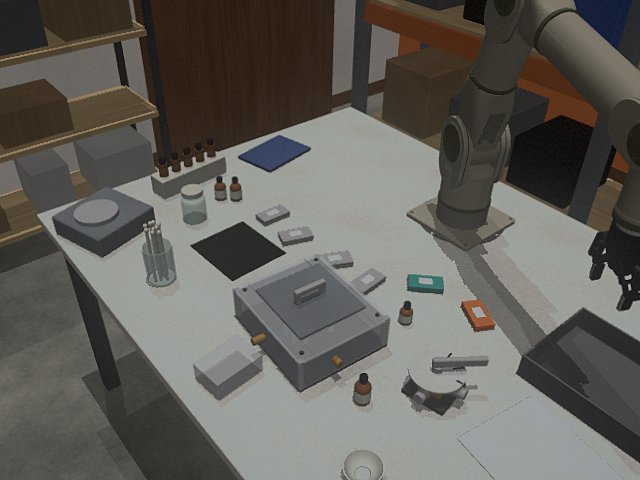

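View pics/wrist0.png

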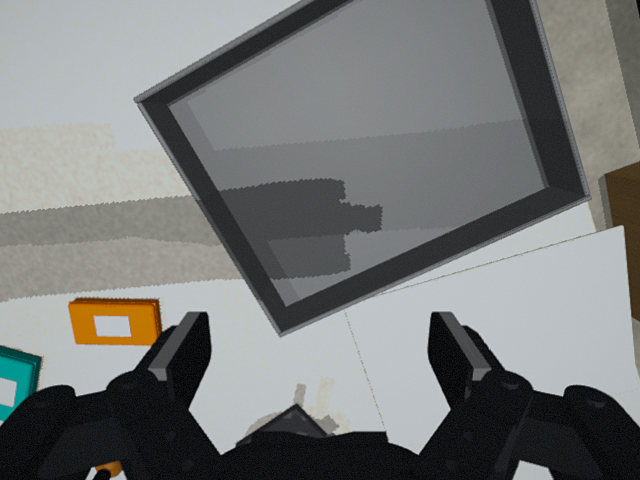

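The top view shows the valve at about (145,213), the cover bar at (258,171), the mat at (398,197), and four white tins at (273,262), (319,259), (377,254) and (425,259). The wrist view shows the tray and the look-alikes.

```bash
cat > h.py <<'E'
from workcell import *
import numpy as np, cv2
from scipy.spatial.transform import Rotation as Ro
def extr(n,obs=None):
    m=camera_model(n)
    if n!="wrist": return m["camera_matrix"],m["k1"],m["R"],m["t"]
    o=obs or get_obs()
    T=np.eye(4);T[:3,:3]=Ro.from_quat(o["ee_rot"]).as_matrix();T[:3,3]=o["position"]
    C=np.linalg.inv(T@m["mount"])
    return m["camera_matrix"],m["k1"],C[:3,:3],C[:3,3]
def proj(E,X):
    K,k,R,t=E
    return cv2.projectPoints(np.atleast_2d(np.float64(X)),cv2.Rodrigues(R)[0],t,K,np.array([k,0,0,0.]))[0][:,0]
def atz(E,uv,z):
    K,k,R,t=E
    s=cv2.undistortPoints(np.float64(uv).reshape(-1,1,2),K,np.array([k,0,0,0.]))[:,0]
    d=np.c_[s,np.ones(len(s))]@R; c=-R.T@t
    return c+d*((z-c[2])/d[:,2])[:,None]
def cloud(E,depth):
    K,k,R,t=E
    v,u=np.mgrid[0:480,0:640]
    s=cv2.undistortPoints(np.stack([u,v],-1).reshape(-1,1,2).astype(float),K,np.array([k,0,0,0.]))[:,0]
    P=np.c_[s,np.ones(len(s))]*depth.reshape(-1,1)
    return ((P-t)@R).reshape(480,640,3)
def crop(p,u0,v0,u1,v1,s,f):
    cv2.imwrite("pics/"+f,cv2.resize(p[v0:v1,u0:u1],None,fx=s,fy=s,interpolation=cv2.INTER_CUBIC))
E
python3 - <<'E'
from h import *
p=cv2.imread("pics/top0.png")
crop(p,100,110,300,260,4,"t0a.png")
crop(p,250,150,450,300,4,"t0b.png")
p=cv2.imread("pics/scene0.png")
crop(p,220,240,420,390,4,"s0a.png")
crop(p,330,280,520,420,4,"s0b.png")
E
```

```text
(no output)
```

View pics/t0a.png

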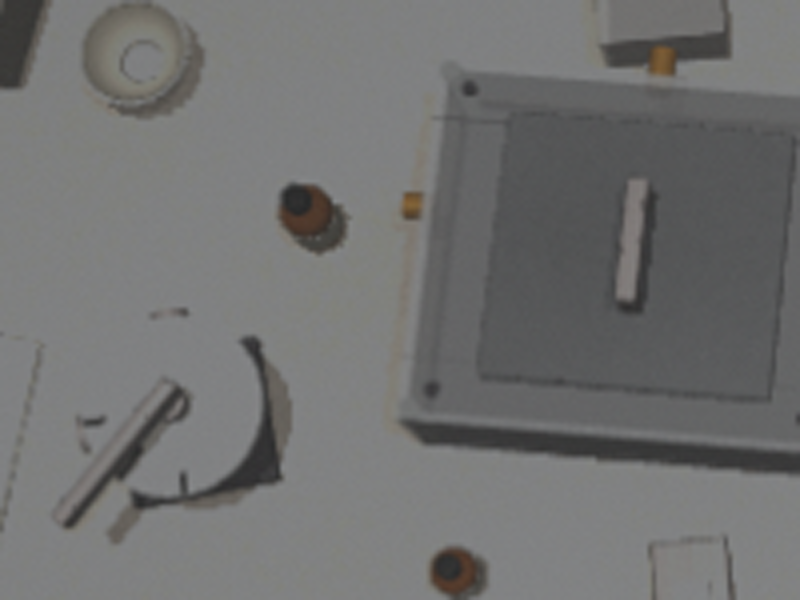

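View pics/t0b.png

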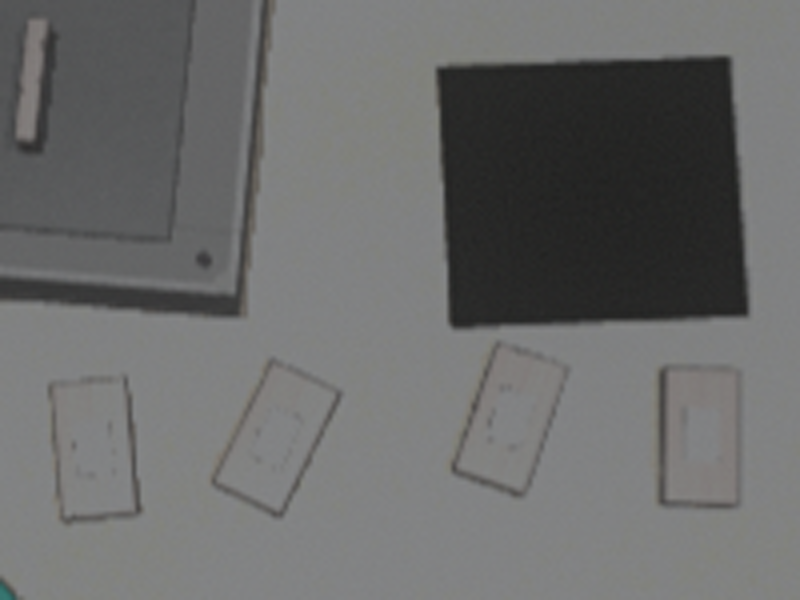

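View pics/s0b.png

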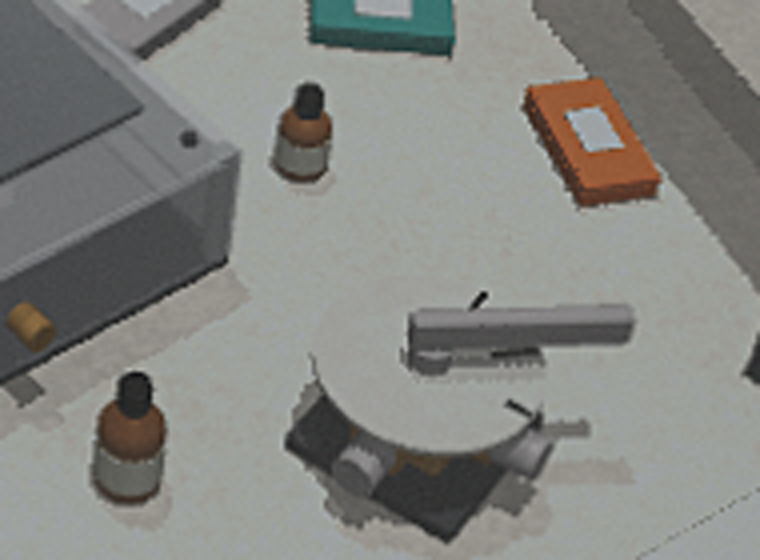

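View pics/s0a.png

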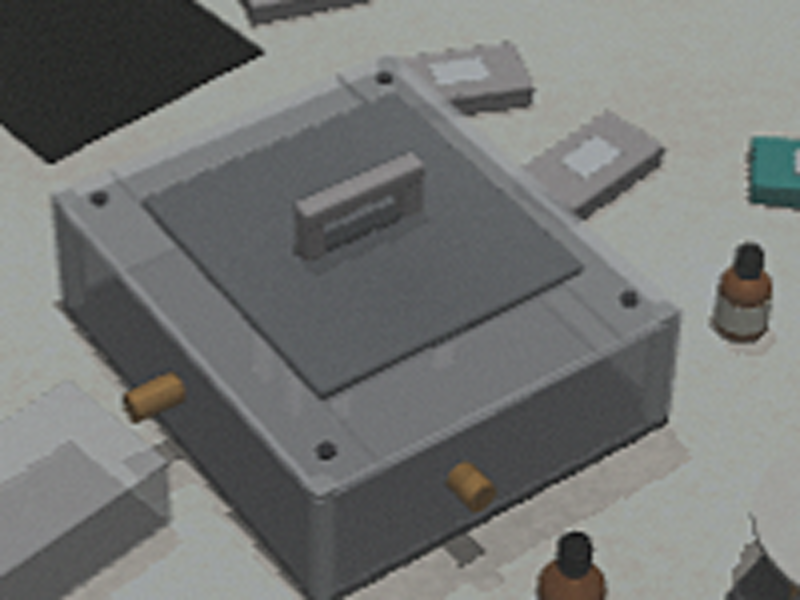

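Run:
```python
from h import *
E=extr("top")
def c(pts,off,z):
    uv=np.array(pts)/4+np.array(off); return atz(E,uv,z)
np.set_printoptions(precision=4,suppress=True)
A=(100,110);B=(250,150)
print("bar ends",c([(638,180),(626,304)],A,.092+.044),c([(638,180),(626,304)],A,.092+.044).mean(0))
cv=c([(508,112),(796,134),(770,400),(480,378)],A,.100);print("cover",cv,cv.mean(0))
ch=c([(450,70)],A,.09);print("ch nw corner",ch, "sw",c([(402,410)],A,.09),"se",c([(237,290)],B,.09))
sc=c([(470,88),(432,389)],A,.09);print("screws",sc,c([(203,259)],B,.09))
mt=c([(438,68),(729,57),(748,314),(453,326)],B,.003);print("mat",mt.mean(0),np.degrees(np.arctan2(*(mt[0]-mt[3])[1::-1])))
for t in [[(50,384),(126,377),(140,513),(64,521)],[(273,360),(341,393),(280,516),(213,484)],[(498,343),(569,370),(523,495),(453,470)],[(665,368),(740,368),(738,507),(662,505)]]:
    q=c(t,B,.018);l=(q[0]+q[1]-q[2]-q[3])/2;w=(q[0]+q[3]-q[1]-q[2])/2
    print("tin",q.mean(0),"L",np.linalg.norm(l),np.linalg.norm(w),"yaw",np.degrees(np.arctan2(l[1],l[0])))
print("lever ends L/R",c([(168,378),(185,392),(72,527),(54,516)],A,.095))
print("marks",c([(82,421),(183,470),(183,494),(92,421)],A,.062))
print("disc right",c([(266,408)],A,.062), "bot",c([(180,503)],A,.062))
print("bottles",c([(452,570)],A,.06),c([(297,200)],A,.075))
```

```text
bar ends [[0.674  0.0767 0.136 ]
 [0.5947 0.0819 0.136 ]] [0.6343 0.0793 0.136 ]
cover [[ 0.7302  0.1658  0.1   ]
 [ 0.7161 -0.0194  0.1   ]
 [ 0.5425 -0.0058  0.1   ]
 [ 0.5554  0.1767  0.1   ]] [0.6361 0.0793 0.1   ]
ch nw corner [[0.7622 0.2067 0.09  ]] sw [[0.5367 0.2273 0.09  ]] se [[ 0.5129 -0.0477  0.09  ]]
screws [[0.7499 0.193  0.09  ]
 [0.5503 0.2088 0.09  ]] [[ 0.5326 -0.0262  0.09  ]]
mat [ 0.5991 -0.2829  0.003 ] 2.968158000165454
tin [0.4209 0.0452 0.018 ] L 0.08983286840561666 0.04966477736794119 yaw 7.007511410525517
tin [ 0.4287 -0.073   0.018 ] L 0.08982263254871793 0.0487645300453236 yaw -25.485287987742772
tin [ 0.4421 -0.2253  0.018 ] L 0.08828357223212858 0.048841751654329475 yaw -20.1087617237196
tin [ 0.4313 -0.3497  0.018 ] L 0.09068323411547725 0.04956349735540454 yaw -2.240816695364003
lever ends L/R [[0.5555 0.3776 0.095 ]
 [0.5465 0.366  0.095 ]
 [0.4594 0.4336 0.095 ]
 [0.4663 0.4458 0.095 ]]
marks [[0.5339 0.4435 0.062 ]
 [0.5021 0.3744 0.062 ]
 [0.4864 0.3734 0.062 ]
 [0.5339 0.4368 0.062 ]]
disc right [[0.5431 0.3222 0.062 ]] bot [[0.4806 0.3751 0.062 ]]
bottles [[0.4392 0.1971 0.06  ]] [[0.6787 0.3062 0.075 ]]
```

Run:
```python
import workcell
print([x for x in dir(workcell) if not x.startswith('_')])
print(getattr(workcell,'finger_overhang',None))
```

```text
['MotionError', 'camera', 'camera_model', 'finger_overhang', 'get_obs', 'hand_in']
0.025
```

```bash
cat >> h.py <<'E'
np.set_printoptions(precision=4,suppress=True)
def plan(x,y,z,az=None):
    """az: azimuth of tool y (deg). prints turn about tool z needed, tilt error, then shift in tool axes after the turn"""
    o=get_obs();R=Ro.from_quat(o["ee_rot"]).as_matrix();p=o["position"]
    a=np.degrees(np.arctan2(R[1,1],R[0,1]))
    if az is None: az=a
    d=(az-a+180)%360-180
    ca,sa=np.cos(np.radians(az)),np.sin(np.radians(az))
    T=np.array([[-sa*-1*1.0,ca,0],[0,0,0],[0,0,0]])
    yv=np.array([ca,sa,0]);zv=np.array([0,0,-1.]);xv=np.cross(yv,zv)
    Rt=np.c_[xv,yv,zv]
    rv=Ro.from_matrix(R.T@Rt).as_rotvec()
    print("clk",round(o["clock"],2),"pos",p,"az",round(a,2),"F",o["ft_force"],"grip",round(o["grip_width"],3),"q",o["joint_pos"])
    print("  turn rv",rv,"  shift mm",Rt.T@(np.array([x,y,z])-p)*1000)
E
python3 -c "
from h import *
plan(.50,.41,.22,55)"
```

```text
clk 0.15 pos [0.2806 0.5582 0.2557] az 63.31 F [0.3115 0.6045 0.3188] grip 0.999 q [-1.1276  0.3327 -0.0647  1.4607  0.0216  1.3499 -0.0885]
  turn rv [-0.0011  0.0001  0.1451]   shift mm [-264.734     4.4434   35.719 ]
```

```bash
python3 -m creep '[[0,0,0.145,0,0,0,0],[0,0,0,-40,0,0,0],[0,0,0,-45,0,0,0],[0,0,0,-45,1,5,0],[0,0,0,-45,1,5,0],[0,0,0,-45,1,5,0],[0,0,0,-40,1,5,0],[0,0,0,0,0,10,0]]'
python3 - <<'E'
from h import *
plan(.5,.41,.22,55)
E=extr("wrist");p,d=camera("wrist");cv2.imwrite("pics/w1.png",p);np.save("w1.npy",d)
E
```

```text
clock: 0.95
position: [0.5018, 0.4069, 0.2263]
ee_rot: [0.305, 0.952, -0.001, 0.002]
ft_force: [-0.3, -0.5, -1.0]
grip_width: 1.006
clk 0.95 pos [0.5018 0.4069 0.2263] az 54.47 F [-0.2742 -0.4676 -0.992 ] grip 1.006 q [-0.8194  0.3909  0.0867  1.4485 -0.0303  1.3028  0.2195]
  turn rv [-0.      0.0038 -0.0092]   shift mm [3.2434 1.4713 6.2676]
```

View pics/w1.png

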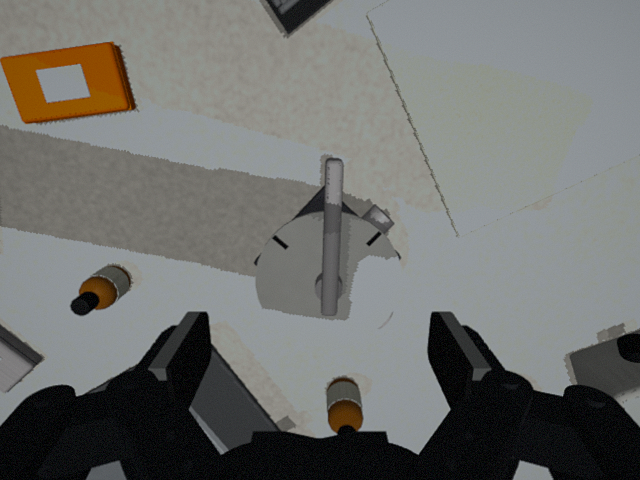

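The lever runs from (327,315) to its tip at (333,158). The shut mark is at (281,242), the fully open mark at (375,239), and the half-open mark is hidden under the lever.

```bash
python3 - <<'E'
from h import *
o=get_obs();E=extr("wrist",o)
L=atz(E,[(333.5,158),(326,315)],.095);print(L,np.degrees(np.arctan2(*(L[0]-L[1])[1::-1])),np.linalg.norm(L[0]-L[1]))
L=atz(E,[(325.5,170),(341.5,170),(321,305),(336,305)],.095);print("edges",L)
M=atz(E,[(274,236),(287,248),(382,233),(369,245)],.062);print("marks",M)
a=np.degrees(np.arctan2(M[0,1]-M[1,1],M[0,0]-M[1,0])),np.degrees(np.arctan2(M[2,1]-M[3,1],M[2,0]-M[3,0]));print(a)
# intersection of mark lines
d1=(M[0]-M[1])[:2];d2=(M[2]-M[3])[:2]
s=np.linalg.solve(np.c_[d1,-d2],(M[3]-M[1])[:2]);print("axis",M[1,:2]+s[0]*d1)
c,r=cv2.minEnclosingCircle(np.float32(M[:, :2]));
E
python3 -c "
import sys;sys.path.insert(0,'.')
from h import *
p=cv2.imread('pics/w1.png');crop(p,240,140,420,340,3,'w1c.png')"
```

```text
[[0.4581 0.4475 0.095 ]
 [0.5486 0.3782 0.095 ]] 142.57479730844526 0.11394732704614004
edges [[0.4614 0.4389 0.095 ]
 [0.4675 0.4474 0.095 ]
 [0.5398 0.38   0.095 ]
 [0.5461 0.3889 0.095 ]]
marks [[0.4837 0.3746 0.062 ]
 [0.4975 0.377  0.062 ]
 [0.5303 0.4448 0.062 ]
 [0.5328 0.4312 0.062 ]]
(np.float64(-170.33277829373728), np.float64(100.15029427162507))
axis [0.5411 0.3844]
```

View pics/w1c.png

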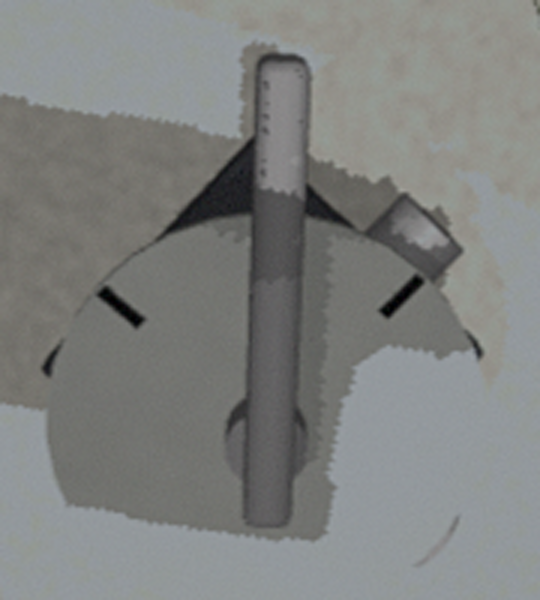

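```bash
python3 -c "
from h import *
plan(.481,.430,.092,53.2)"
```

```text
clk 1.0 pos [0.4982 0.4093 0.2239] az 54.68 F [-1.5546  0.5138 -1.3937] grip 0.997 q [-0.8221  0.3919  0.0832  1.452  -0.0314  1.3014  0.2175]
  turn rv [-0.0026  0.001   0.0259]   shift mm [ 26.1715   6.2158 131.8897]
```

```bash
python3 -m creep '[[0,0,0.026,25,6,10,0],[0,0,0,0,0,30,0],[0,0,0,0,0,0,0],[0,0,0,0,0,0,0],[0,0,0,0,0,0,0]]'
cat >> h.py <<'E'
def shot(n,f):
    o=get_obs();E=extr(n,o);p,d=camera(n);cv2.imwrite("pics/"+f,p);np.savez(f+".npz",p=p,d=d,**{k:v for k,v in zip("KkRt",E)})
    return E,p,d
def load(f):
    z=np.load(f+".npz");return (z["K"],float(z["k"]),z["R"],z["t"]),z["p"],z["d"]
E
python3 - <<'E'
from h import *
plan(.481,.430,.092,53.2)
shot("wrist","w2.png")
crop(cv2.imread("pics/w2.png"),150,0,550,300,2,"w2c.png")
E
```

```text
clock: 1.5
position: [0.4795, 0.4321, 0.1879]
ee_rot: [0.313, 0.95, 0.001, 0.0]
ft_force: [1.0, -0.6, 0.4]
grip_width: 1.001
clk 1.5 pos [0.4795 0.4321 0.1879] az 53.5 F [ 1.0422 -0.6493  0.4313] grip 1.001 q [-0.8583  0.4147  0.0711  1.4971 -0.0303  1.229   0.1506]
  turn rv [0.0017 0.0003 0.0052]   shift mm [-2.49   -0.7664 95.9072]
```

View pics/w2c.png

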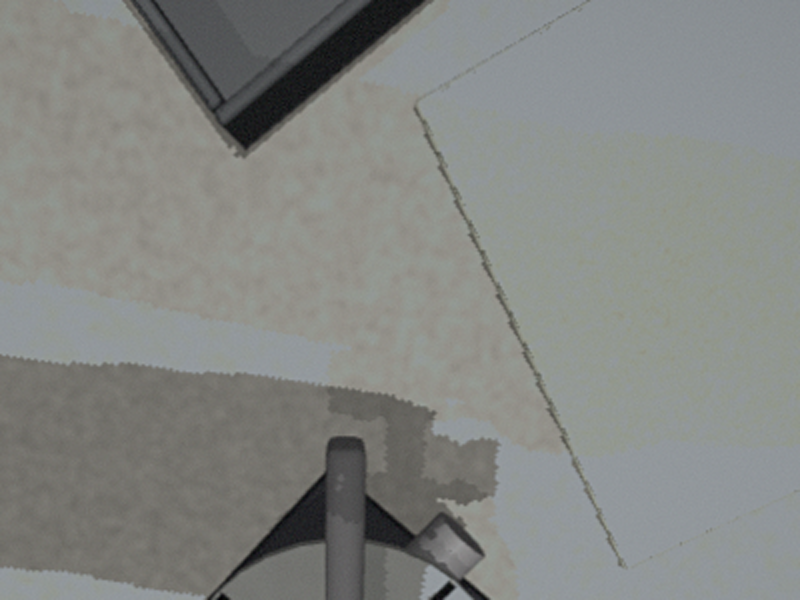

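```bash
python3 - <<'E'
from h import *
E,p,d=load("w2.png")
f=lambda a,z:atz(E,np.array(a)/2+[150,0],z)
t=f([(346,438)],.095);e=f([(328,460),(365,460),(327,590),(365,590)],.095);print(t,e)
c=[(e[0]+e[1])/2,(e[2]+e[3])/2];print(np.degrees(np.arctan2(*(c[0]-c[1])[1::-1])))
u=(e[0]+e[1]-e[2]-e[3])[:2];u/=np.linalg.norm(u);print("axis",t[0,:2]-.102*u,"grip",t[0,:2]-.027*u)
c=cloud(E,d);print(c[225:270:15,323],c[225,150:300:40])
E
python3 - <<'E'
from h import *
# redo w1 with reported pose
o=dict(position=np.array([.5018,.4069,.2263]),ee_rot=np.array([.305,.952,-.001,.002]))
E=extr("wrist",o)
L=atz(E,[(333.5,158),(326,315)],.095);print(L)
M=atz(E,[(274,236),(287,248),(382,233),(369,245)],.062)
print(np.degrees(np.arctan2(M[0,1]-M[1,1],M[0,0]-M[1,0])),np.degrees(np.arctan2(M[2,1]-M[3,1],M[2,0]-M[3,0])))
d1=(M[0]-M[1])[:2];d2=(M[2]-M[3])[:2]
s=np.linalg.solve(np.c_[d1,-d2],(M[3]-M[1])[:2]);print("axis",M[1,:2]+s[0]*d1)
E
```

```text
[[0.4614 0.4473 0.095 ]] [[0.4636 0.4391 0.095 ]
 [0.4701 0.4478 0.095 ]
 [0.4971 0.4137 0.095 ]
 [0.5041 0.4232 0.095 ]]
143.4868187505884
axis [0.5434 0.3866] grip [0.4831 0.4312]
[[0.4643 0.4452 0.0951]
 [0.4712 0.44   0.097 ]
 [0.4789 0.4344 0.0966]] [[0.3994 0.3143 0.0023]
 [0.4193 0.3406 0.0011]
 [0.4393 0.3677 0.0014]
 [0.4594 0.3946 0.0008]]
[[0.4626 0.4451 0.095 ]
 [0.5538 0.3747 0.095 ]]
-170.6113504928173 99.96246862874395
axis [0.5463 0.3811]
```

```bash
python3 -m creep '[[0,0,0,0,-2,40,120],[0,0,0,0,-1,30,120],[0,0,0,0,0,20,120],[0,0,0,0,0,6,120],[0,0,0,0,0,0,120],[0,0,0,0,0,0,120]]' 20
python3 - <<'E'
from h import *
plan(.483,.430,.092,53.4)
shot("wrist","w3.png")
E
```

```text
clock: 2.15
position: [0.478, 0.4301, 0.0921]
ee_rot: [0.313, 0.95, 0.001, 0.001]
ft_force: [0.3, -0.1, 0.9]
grip_width: 0.527
clk 2.15 pos [0.478  0.4301 0.0921] az 53.5 F [ 0.269  -0.1409  0.8509] grip 0.527 q [-0.8522  0.4983  0.0634  1.5918 -0.0349  1.0501  0.1546]
  turn rv [0.0025 0.0003 0.0018]   shift mm [-4.0577  2.9042  0.1325]
```

View pics/w3.png

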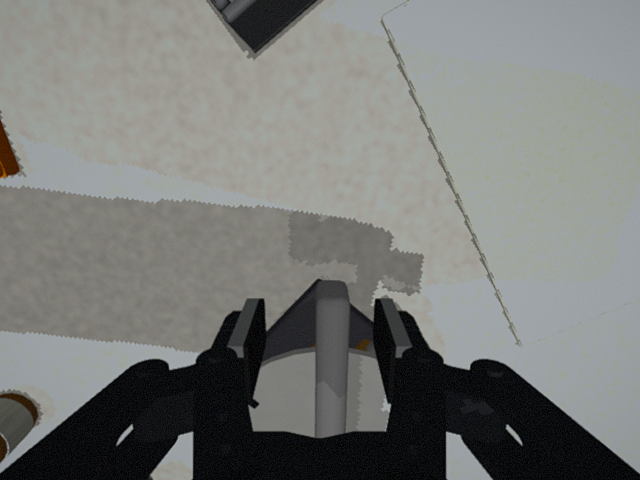

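```bash
python3 -m creep '[[0,0,0,-4,3,0,120],[0,0,0,0,0,0,255],[0,0,0,0,0,0,255],[0,0,0,0,0,0,255],[0,0,0,0,0,0,255],[0,0,0,0,0,0,255],[0,0,0,0,0,0,255]]' 25
python3 -c "
from h import *
plan(.544+.075*np.cos(np.radians(190)),.384+.075*np.sin(np.radians(190)),.092,100)"
```

```text
clock: 2.9
position: [0.4826, 0.4299, 0.0908]
ee_rot: [0.313, 0.95, 0.001, 0.0]
ft_force: [3.0, 3.0, 2.3]
grip_width: 0.132
clk 2.9 pos [0.4826 0.4299 0.0908] az 53.52 F [2.9663 2.9932 2.2613] grip 0.132 q [-0.8475  0.5068  0.0645  1.5821 -0.0359  1.0522  0.1609]
  turn rv [ 0.0014  0.0009 -0.8112]   shift mm [ 22.5196 -55.8543  -1.1742]
```

```bash
python3 -m creep '[[0,0,-0.135,-0.7,-10,0,255],[0,0,-0.135,-0.7,-10,0,255],[0,0,-0.135,-0.7,-10,0,255],[0,0,0,0,0,0,255],[0,0,0,0,0,0,255]]'
python3 -c "
from h import *
a=53.5+23.2+90
plan(.544+.075*np.cos(np.radians(a)),.384+.075*np.sin(np.radians(a)),.092,a-90)"
```

```text
clock: 3.4
position: [0.4702, 0.4024, 0.0907]
ee_rot: [0.118, 0.993, 0.0, 0.0]
ft_force: [3.2, -0.4, 4.2]
grip_width: 0.135
clk 3.4 pos [0.4702 0.4024 0.0907] az 76.47 F [ 3.2368 -0.3828  4.1616] grip 0.135 q [-0.7736  0.4546 -0.0104  1.657   0.0056  1.0292  0.5488]
  turn rv [ 0.0006  0.0006 -0.0041]   shift mm [-1.092  -0.9147 -1.2802]
```

```bash
python3 -m creep '[[0,0,-0.135,-0.9,-10.3,0,255],[0,0,-0.135,-0.9,-10.3,0,255],[0,0,-0.135,-0.7,-10.3,0,255],[0,0,0,0,0,0,255],[0,0,0,0,0,0,255]]'
python3 -c "
from h import *
a=190
plan(.544+.075*np.cos(np.radians(a)),.384+.075*np.sin(np.radians(a)),.092,a-90)"
```

```text
clock: 3.9
position: [0.4693, 0.3718, 0.0907]
ee_rot: [-0.085, 0.996, 0.0, -0.0]
ft_force: [0.2, -1.4, 7.0]
grip_width: 0.136
clk 3.9 pos [0.4693 0.3718 0.0907] az 99.71 F [ 0.2278 -1.4276  6.9966] grip 0.136 q [-0.6828  0.4187 -0.0781  1.7093  0.0371  1.015   0.9665]
  turn rv [ 0.0002 -0.     -0.0051]   shift mm [-0.7101 -0.9685 -1.3104]
```

```bash
python3 -m creep '[[0,0,-0.03,0,-2.5,0,255],[0,0,0,0,-2,0,255],[0,0,0,0,0,0,255],[0,0,0,0,0,0,255]]'
python3 -c "
from h import *
a=190
plan(.544+.075*np.cos(np.radians(a)),.384+.075*np.sin(np.radians(a)),.092,a-90)"
```

```text
clock: 4.3
position: [0.4698, 0.3691, 0.0907]
ee_rot: [-0.1, 0.995, 0.001, 0.0]
ft_force: [1.6, 5.4, 4.5]
grip_width: 0.135
clk 4.3 pos [0.4698 0.3691 0.0907] az 101.5 F [1.5512 5.4119 4.5178] grip 0.135 q [-0.6741  0.4154 -0.083   1.7139  0.0379  1.0119  1.0015]
  turn rv [0.0022 0.0009 0.0263]   shift mm [-0.6677  1.7712 -1.2614]
```

```bash
python3 -m creep '[[0,0,0,0,-2,0,255],[0,0,0,0,0,0,255],[0,0,0,0,0,0,255]]'
python3 -c "
from h import *
plan(.47,.369,.092,100)"
```

```text
clock: 4.6
position: [0.4698, 0.369, 0.0908]
ee_rot: [-0.101, 0.995, 0.002, 0.001]
ft_force: [3.0, 12.5, -1.0]
grip_width: 0.136
clk 4.6 pos [0.4698 0.369  0.0908] az 101.58 F [ 2.9665 12.468  -0.983 ] grip 0.136 q [-0.6724  0.4141 -0.0839  1.7157  0.0363  1.0094  1.0046]
  turn rv [0.0046 0.0017 0.0276]   shift mm [-0.2225 -0.0459 -1.2383]
```

```bash
python3 -m creep '[[0,0,0,0,2.5,0,255],[0,0,0,0,0,0,90],[0,0,0,0,0,0,90],[0,0,0,0,0,0,90],[0,0,0,0,0,-40,90],[0,0,0,0,0,-40,90],[0,0,0,0,0,-40,90],[0,0,0,0,0,0,0]]'
python3 - <<'E'
from h import *
plan(.6343,.0793,.22,85.3)
shot("wrist","w4.png");shot("top","t4.png")
crop(cv2.imread("pics/t4.png"),90,100,340,290,3,"t4c.png")
E
```

```text
clock: 5.4
position: [0.4717, 0.369, 0.2162]
ee_rot: [-0.101, 0.995, 0.003, 0.003]
ft_force: [-0.1, -0.0, 0.4]
grip_width: 0.796
clk 5.4 pos [0.4717 0.369  0.2162] az 101.58 F [-0.1485 -0.0482  0.3864] grip 0.796 q [-0.6726  0.2948 -0.0821  1.5936  0.0254  1.2457  1.0138]
  turn rv [0.0053 0.0068 0.2841]   shift mm [-185.7641 -275.3727   -3.7598]
```

View pics/w4.png

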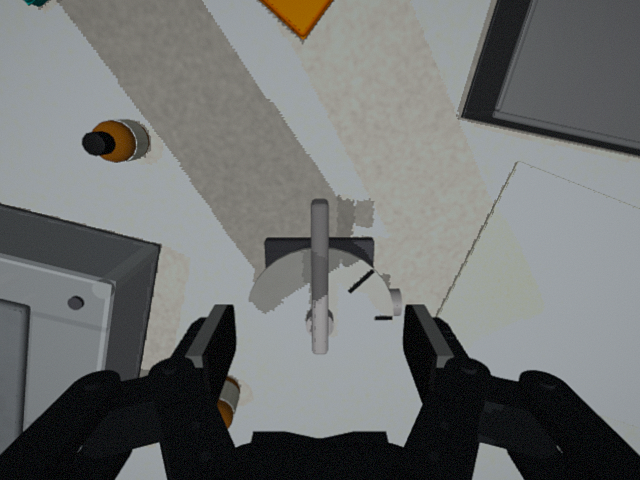

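The lever now covers the shut mark and stands square to the base, so the valve is shut. The long mark is at (361,281) and the open mark at (384,318).

Run:
```python
from h import *
E,p,d=load("w4.png")
L=atz(E,[(319.5,200),(320,352)],.095);a=np.degrees(np.arctan2(*(L[0]-L[1])[1::-1]));print(L,a)
M=atz(E,[(373,271),(349,292),(393,318),(375,318)],.062)
m=np.degrees(np.arctan2(M[0,1]-M[1,1],M[0,0]-M[1,0])),np.degrees(np.arctan2(M[2,1]-M[3,1],M[2,0]-M[3,0]));print(M,m)
d1=(M[0]-M[1])[:2];d2=(M[2]-M[3])[:2]
s=np.linalg.solve(np.c_[d1,-d2],(M[3]-M[1])[:2]);print("axis",M[1,:2]+s[0]*d1)
b=atz(E,[(266,239),(372,239)],.0);print("base",np.degrees(np.arctan2(*(b[1]-b[0])[1::-1])))
```

```text
[[0.4434 0.3628 0.095 ]
 [0.5557 0.3863 0.095 ]] -168.21533893684196
[[0.4973 0.4168 0.062 ]
 [0.5187 0.4025 0.062 ]
 [0.5344 0.4431 0.062 ]
 [0.5373 0.4286 0.062 ]] (np.float64(146.20751530894094), np.float64(101.53984414064048))
axis [0.5465 0.3839]
base 101.53205458517034
```

```bash
python3 -m creep '[[0,0,0.142,0,0,-20,0],[0,0,0.142,0,0,-20,0],[0,0,0,-20,-30,0,0],[0,0,0,-30,-45,0,0],[0,0,0,-30,-45,0,0],[0,0,0,-30,-45,0,0],[0,0,0,-30,-45,0,0],[0,0,0,-30,-45,0,0]]'
python3 -m creep '[[0,0,0,-16,-20,0,0],[0,0,0,0,0,0,0],[0,0,0,0,0,0,0],[0,0,0,0,0,0,0]]'
python3 - <<'E'
from h import *
plan(.6343,.0793,.135,85.3)
shot("wrist","w5.png")
E
```

```text
clock: 6.3
position: [0.6088, 0.1153, 0.2485]
ee_rot: [0.041, 0.999, -0.0, -0.001]
ft_force: [0.8, 0.8, -0.1]
grip_width: 0.994
clock: 6.7
position: [0.6223, 0.0979, 0.2492]
ee_rot: [0.039, 0.999, 0.0, -0.001]
ft_force: [-0.0, -0.4, -0.5]
grip_width: 1.001
clk 6.7 pos [0.6223 0.0979 0.2492] az 85.48 F [-0.0316 -0.4342 -0.5264] grip 1.001 q [-0.33    0.3449  0.1316  1.4638 -0.0464  1.3376  1.2966]
  turn rv [ 0.0003 -0.0019  0.0031]   shift mm [-13.4849 -17.5644 114.2399]
```

View pics/w5.png

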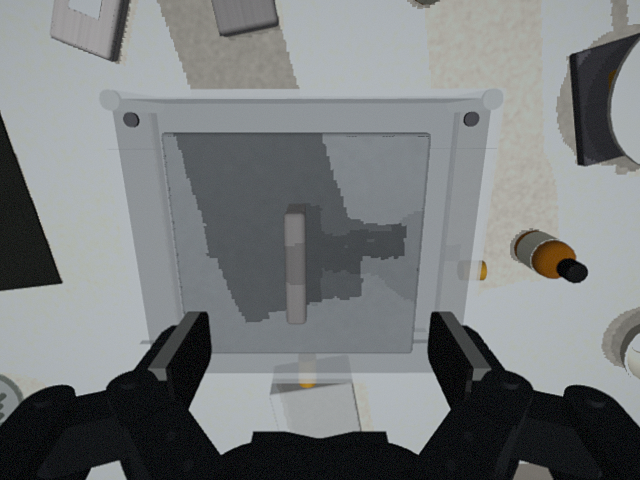

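Run:
```python
from h import *
E,p,d=load("w5.png")
an=lambda v:np.degrees(np.arctan2(v[1],v[0]))
b=atz(E,[(295.5,207),(297,323)],.136);print("bar",b,b.mean(0),an(b[1]-b[0]))
c=atz(E,[(163,133),(430,133),(413,353),(182,353)],.100);print("cover",c.mean(0),an(c[2]+c[3]-c[0]-c[1]),c)
s=atz(E,[(132,120),(471,119)],.092);print("screw",s,an(s[1]-s[0])-90,s.mean(0))
k=atz(E,[(103,97),(500,97)],.09);print(k)
C=cloud(E,d);print("depth z bar",C[230:310:20,296,2],"plate",C[200,200:400:40,2],"chamber",C[115,200:400:50,2])
```

```text
bar [[0.5942 0.0841 0.136 ]
 [0.6765 0.0771 0.136 ]] [0.6353 0.0806 0.136 ] -4.88940304808484
cover [0.6378 0.0788 0.1   ] -5.302471780356881 [[ 0.5435 -0.0042  0.1   ]
 [ 0.5579  0.178   0.1   ]
 [ 0.7323  0.1659  0.1   ]
 [ 0.7173 -0.0245  0.1   ]]
screw [[ 0.5333 -0.0271  0.092 ]
 [ 0.5512  0.2085  0.092 ]] -4.342300339360293 [0.5422 0.0907 0.092 ]
[[ 0.5169 -0.0444  0.09  ]
 [ 0.5384  0.2284  0.09  ]]
depth z bar [0.1358 0.1371 0.1375 0.137 ] plate [0.1015 0.1008 0.1015 0.1005 0.102 ] chamber [0.0926 0.0919 0.0915 0.0923]
```

```bash
python3 -m creep '[[0,0,0,-14.5,-16.5,30,120],[0,0,0,0,0,35,120],[0,0,0,0,0,30,120],[0,0,0,0,0,19,120],[0,0,0,0,0,0,120],[0,0,0,0,0,0,120]]'
python3 - <<'E'
from h import *
plan(.6353,.0805,.135,85.1)
shot("wrist","w6.png")
E
```

```text
clock: 7.35
position: [0.6362, 0.0797, 0.1369]
ee_rot: [0.04, 0.999, 0.0, 0.0]
ft_force: [0.7, -1.2, 0.7]
grip_width: 0.528
clk 7.35 pos [0.6362 0.0797 0.1369] az 85.45 F [ 0.6806 -1.2456  0.7354] grip 0.528 q [-0.2963  0.4512  0.1314  1.5626 -0.0635  1.1318  1.3404]
  turn rv [0.0004 0.0001 0.006 ]   shift mm [0.9653 0.7241 1.9075]
```

View pics/w6.png

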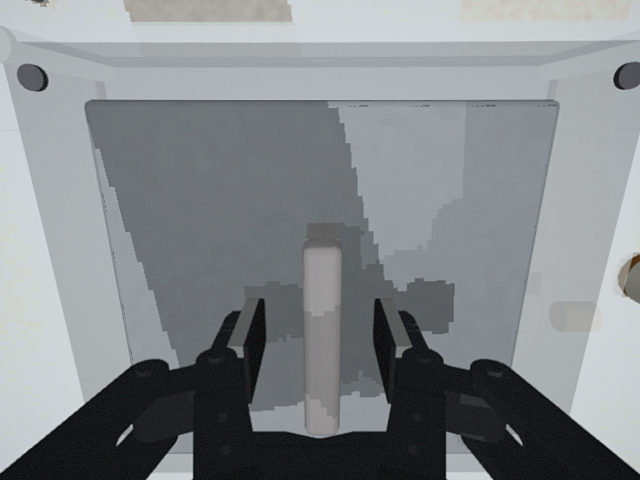

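The bar (x 303–341, at about row 320) is centred between the fingers at 265 and 375. I'll close on it.

```bash
python3 -m creep '[[0,0,0,1,0.7,1,255],[0,0,0,0,0,0,255],[0,0,0,0,0,0,255],[0,0,0,0,0,0,255],[0,0,0,0,0,0,255],[0,0,0,0,0,0,255]]' 70
python3 -m creep '[[0,0,0,0,0,-8,255],[0,0,0,0,0,-20,255],[0,0,0,0,0,-30,255],[0,0,0,0,0,-30,255],[0,0,0,0,0,-15,255],[0,0,0,0,0,0,255]]'
python3 - <<'E'
from h import *
plan(.599,-.283,.24,93)
shot("wrist","w7.png")
E
```

```text
clock: 8.0
position: [0.6358, 0.0798, 0.1366]
ee_rot: [0.04, 0.999, 0.0, 0.001]
ft_force: [-0.8, 1.2, 6.8]
grip_width: 0.147
clock: 8.6
position: [0.6362, 0.0795, 0.2404]
ee_rot: [0.04, 0.999, 0.0, 0.002]
ft_force: [0.8, 0.1, -4.2]
grip_width: 0.146
clk 8.6 pos [0.6362 0.0795 0.2404] az 85.36 F [ 0.8451  0.1187 -4.2225] grip 0.146 q [-0.3039  0.3709  0.1424  1.449  -0.0533  1.322   1.3317]
  turn rv [ 0.0008  0.0034 -0.1333]   shift mm [  56.0983 -360.0277    0.3857]
```

View pics/w7.png

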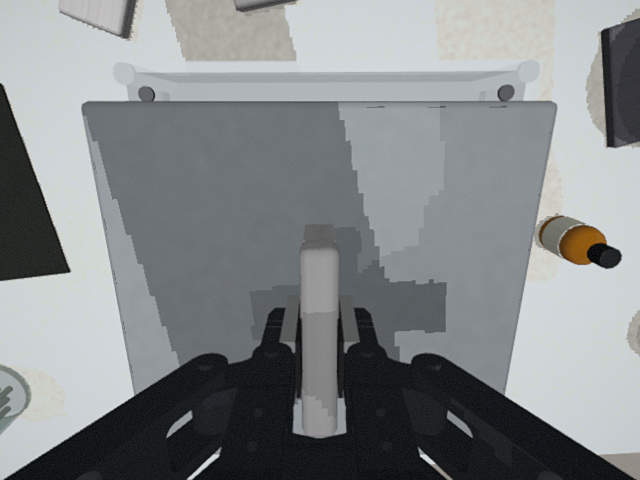

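```bash
python3 -m creep '[[0,0,-0.07,0,-15,0,255],[0,0,-0.063,0,-25,0,255],[0,0,0,7,-35,0,255],[0,0,0,7,-40,0,255],[0,0,0,7,-40,0,255],[0,0,0,7,-40,0,255],[0,0,0,7,-40,0,255],[0,0,0,7,-40,0,255]]'
python3 -m creep '[[0,0,0,7,-40,0,255],[0,0,0,4,-25,20,255],[0,0,0,0,-15,30,255],[0,0,0,0,0,30,255],[0,0,0,0,0,0,255],[0,0,0,0,0,0,255]]'
python3 - <<'E'
from h import *
plan(.599,-.283,.0476,93)
shot("wrist","w8.png");shot("top","t8.png")
crop(cv2.imread("pics/t8.png"),300,120,500,270,4,"t8c.png")
E
```

```text
clock: 9.45
position: [0.6029, -0.1987, 0.2358]
ee_rot: [-0.026, 1.0, 0.0, -0.002]
ft_force: [0.5, -0.6, -3.0]
grip_width: 0.15
clock: 10.05
position: [0.5968, -0.277, 0.1571]
ee_rot: [-0.026, 1.0, 0.001, -0.001]
ft_force: [0.5, 0.5, -4.1]
grip_width: 0.153
clk 10.05 pos [ 0.5968 -0.277   0.1571] az 93.02 F [ 0.499   0.4772 -4.1231] grip 0.153 q [ 0.1669  0.477   0.2681  1.4972 -0.1316  1.1881  2.0796]
  turn rv [ 0.0014 -0.0026  0.0003]   shift mm [ -1.8407  -6.0678 109.5399]
```

View pics/w8.png

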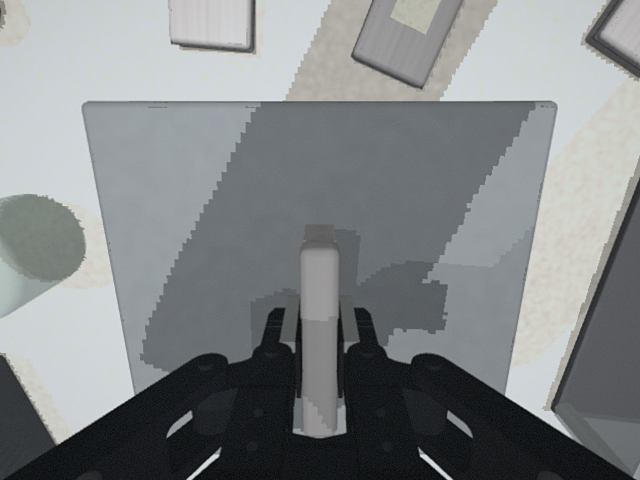

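View pics/t8.png

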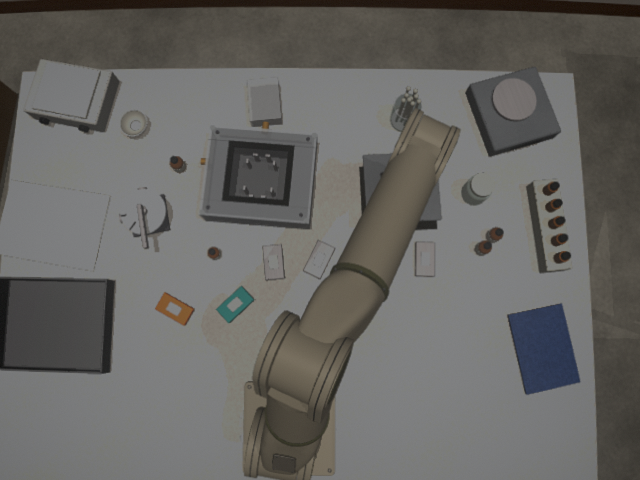

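```bash
python3 -m creep '[[0,0,0,-2,-6,25,255],[0,0,0,0,0,30,255],[0,0,0,0,0,25,255],[0,0,0,0,0,15,255],[0,0,0,0,0,9,255],[0,0,0,0,0,3,255],[0,0,0,0,0,0,255]]'
python3 -c "
from h import *
plan(.599,-.283,.0476,93)"
```

```text
clock: 10.85
position: [0.6003, -0.2839, 0.0522]
ee_rot: [-0.026, 1.0, -0.0, 0.001]
ft_force: [-0.3, 0.0, -3.8]
grip_width: 0.148
clk 10.85 pos [ 0.6003 -0.2839  0.0522] az 93.0 F [-0.2581  0.0318 -3.813 ] grip 0.148 q [ 0.1909  0.5956  0.2472  1.5608 -0.1635  1.0043  2.1081]
  turn rv [-0.0004  0.0012 -0.    ]   shift mm [1.237  0.9253 4.5684]
```

```bash
python3 -m creep '[[0,0,0,1,1,2.5,255],[0,0,0,0,0,2.5,255],[0,0,0,0,0,0,255],[0,0,0,0,0,0,255]]'
python3 -c "
from h import *
plan(.599,-.283,.0476,93)"
```

```text
clock: 11.25
position: [0.5992, -0.2829, 0.0476]
ee_rot: [-0.026, 1.0, -0.0, 0.001]
ft_force: [-3.0, 1.9, 5.9]
grip_width: 0.147
clk 11.25 pos [ 0.5992 -0.2829  0.0476] az 92.99 F [-2.975   1.8952  5.8511] grip 0.147 q [ 0.1908  0.5984  0.2459  1.5674 -0.1647  0.9947  2.1083]
  turn rv [-0.0003  0.0014 -0.0002]   shift mm [ 0.1755 -0.069   0.0036]
```

```bash
python3 -m creep '[[0,0,0,0,0,0,120],[0,0,0,0,0,0,120],[0,0,0,0,0,0,120],[0,0,0,0,0,-25,120],[0,0,0,0,0,-45,0],[0,0,0,0,0,-45,0],[0,0,0,0,0,-45,0],[0,0,0,0,0,0,0]]'
python3 - <<'E'
from h import *
plan(.4421,-.2253,.2,70)
shot("wrist","w9.png")
E
```

```text
clock: 12.05
position: [0.6013, -0.2843, 0.2139]
ee_rot: [-0.026, 1.0, -0.002, 0.005]
ft_force: [0.5, -0.1, -0.1]
grip_width: 1.002
clk 12.05 pos [ 0.6013 -0.2843  0.2139] az 92.97 F [ 0.5031 -0.1261 -0.0885] grip 1.002 q [ 0.1682  0.4406  0.2807  1.4261 -0.1244  1.2809  2.0803]
  turn rv [-0.0023  0.0111  0.401 ]   shift mm [169.7857   1.034   13.8646]
```

View pics/w9.png

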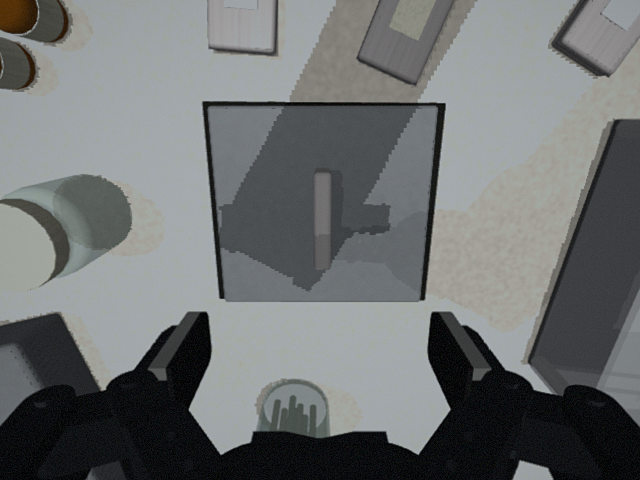

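The cover lies squarely within the mat: plate corners at (205,103)–(440,103) with dark edges visible all round. Next is the third tin.

```bash
python3 -m creep '[[0,0,0.135,0,0,0,0],[0,0,0.135,0,0,0,0],[0,0,0.131,0,0,0,0],[0,0,0,30,0,0,0],[0,0,0,40,0,4,0],[0,0,0,40,0,5,0],[0,0,0,40,0,5,0],[0,0,0,20,0,0,0]]'
python3 -m creep '[[0,0,0,0,0,0,0],[0,0,0,0,0,0,0]]'
python3 - <<'E'
from h import *
plan(.4421,-.2253,.2,70)
shot("wrist","w10.png")
E
```

```text
clock: 12.9
position: [0.4355, -0.2235, 0.1904]
ee_rot: [0.174, 0.985, 0.0, -0.002]
ft_force: [0.6, 0.3, 1.1]
grip_width: 1.002
clock: 13.1
position: [0.4389, -0.2245, 0.192]
ee_rot: [0.173, 0.985, 0.0, 0.0]
ft_force: [1.1, -0.4, 0.1]
grip_width: 0.999
clk 13.1 pos [ 0.4389 -0.2245  0.192 ] az 70.03 F [ 1.1435 -0.3908  0.0578] grip 0.999 q [ 0.048   0.0831  0.3507  1.904  -0.0315  1.1596  1.6324]
  turn rv [0.0004 0.     0.0005]   shift mm [-3.263   0.3188 -8.0307]
```

View pics/w10.png

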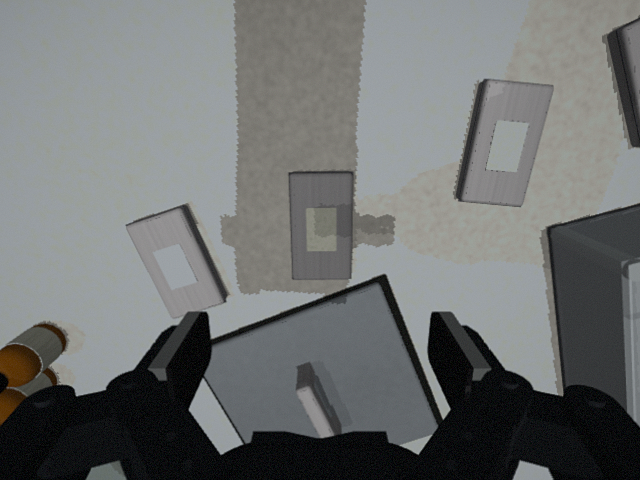

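```bash
cat >> h.py <<'E'
def rect(E,c,z,go=None):
    """corners: top-left, top-right, bottom-right, bottom-left in image (long side vertical)"""
    q=atz(E,c,z);l=(q[0]+q[1]-q[2]-q[3])/2;w=(q[1]+q[2]-q[0]-q[3])/2
    az=np.degrees(np.arctan2(w[1],w[0]));al=np.degrees(np.arctan2(l[1],l[0]))-90
    print("rect c",q.mean(0),"L,W",np.linalg.norm(l),np.linalg.norm(w),"az from w",az,"from l",al)
    return q.mean(0),az
E
python3 - <<'E'
from h import *
E,p,d=load("w10.png")
c,a=rect(E,[(289,172),(353,172),(351,278.5),(293,278.5)],.018)
C=cloud(E,d);print(C[190:260:20,300,2])
plan(c[0],c[1],.029,70.2)
E
```

```text
rect c [ 0.4433 -0.2252  0.018 ] L,W 0.08929857263184687 0.04922825409237173 az from w 70.04852512912069 from l 70.66486261224841
[0.0199 0.0193 0.02   0.0191]
clk 13.15 pos [ 0.4393 -0.2247  0.192 ] az 70.03 F [ 0.307  -0.4631  0.9084] grip 0.999 q [ 0.048   0.0841  0.3506  1.903  -0.0315  1.1597  1.6324]
  turn rv [ 0.      0.0001 -0.0029]   shift mm [ -3.9275   0.8491 163.011 ]
```

```bash
python3 -m creep '[[0,0,0,-4,1,40,0],[0,0,0,0,0,40,0],[0,0,0,0,0,40,0],[0,0,0,0,0,30,0],[0,0,0,0,0,16,0],[0,0,0,0,0,0,0],[0,0,0,0,0,0,0]]'
python3 - <<'E'
from h import *
plan(.4433,-.2252,.026,70.2)
shot("wrist","w11.png")
E
```

```text
clock: 13.85
position: [0.4435, -0.2254, 0.0263]
ee_rot: [0.174, 0.985, -0.0, -0.0]
ft_force: [0.4, 0.2, 0.4]
grip_width: 0.997
clk 13.85 pos [ 0.4435 -0.2254  0.0263] az 70.02 F [0.4464 0.2132 0.4332] grip 0.997 q [ 0.0876  0.3316  0.3273  2.029  -0.1454  0.8032  1.7216]
  turn rv [-0.0004 -0.0004 -0.0032]   shift mm [0.2547 0.1499 0.305 ]
```

View pics/w11.png

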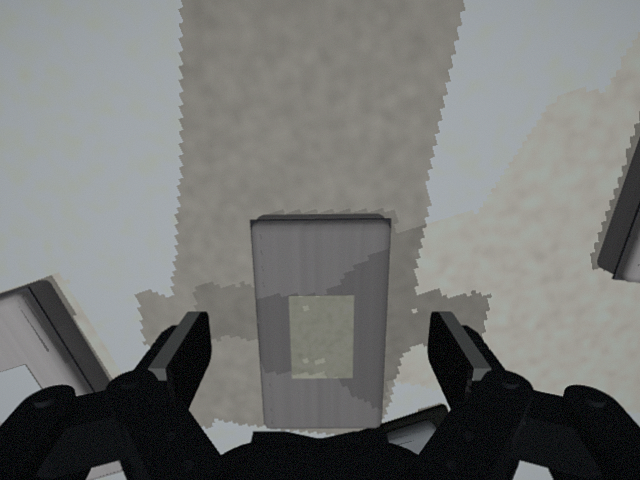

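The tin (x 258–385 at row 330) is centred between the fingers. I'll close on it.

```bash
python3 -m creep '[[0,0,0,0,0,0,255],[0,0,0,0,0,0,255],[0,0,0,0,0,0,255],[0,0,0,0,0,0,255],[0,0,0,0,0,0,255],[0,0,0,0,0,0,255]]' 50
python3 -m creep '[[0,0,0,0,0,-5,255],[0,0,0,0,0,-15,255],[0,0,0,0,0,0,255],[0,0,0,0,0,0,255]]'
python3 - <<'E'
from h import *
plan(.6353,.0805,.2,85.1)
shot("wrist","w12.png")
E
```

```text
clock: 14.5
position: [0.4436, -0.2253, 0.0273]
ee_rot: [0.174, 0.985, 0.0, 0.001]
ft_force: [-1.0, 0.9, 6.8]
grip_width: 0.57
clock: 14.9
position: [0.4432, -0.225, 0.0464]
ee_rot: [0.173, 0.985, 0.0, 0.0]
ft_force: [-0.9, -0.9, -1.4]
grip_width: 0.574
clk 14.9 pos [ 0.4432 -0.225   0.0464] az 70.02 F [-0.8871 -0.9325 -1.4206] grip 0.574 q [ 0.0788  0.2944  0.3354  2.0216 -0.1286  0.8443  1.7085]
  turn rv [ 0.0002  0.0009 -0.2632]   shift mm [-165.3131  320.842  -153.5612]
```

View pics/w12.png

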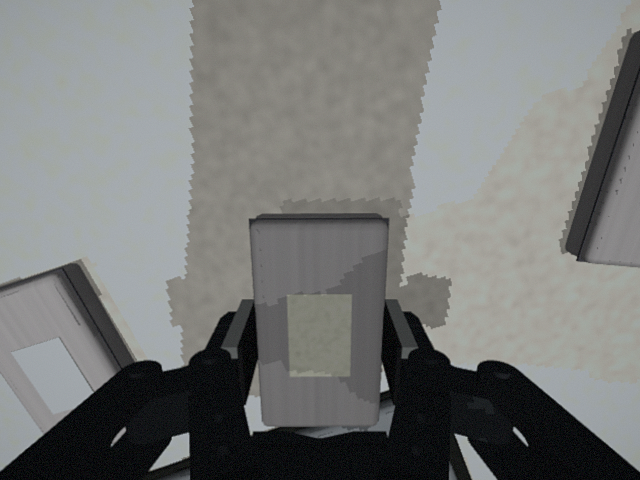

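```bash
python3 -m creep '[[0,0,0,0,0,-40,255],[0,0,0,0,0,-45,255],[0,0,0,0,0,-45,255],[0,0,-0.13,0,0,-40,255],[0,0,-0.133,0,0,-10,255],[0,0,0,0,0,0,255],[0,0,0,0,0,0,255]]'
python3 - <<'E'
from h import *
plan(.6353,.0805,.24,85.1)
crop(cv2.imread("pics/t8.png"),190,110,340,240,5,"t8d.png")
E
```

```text
clock: 15.65
position: [0.4425, -0.2248, 0.225]
ee_rot: [0.045, 0.999, 0.0, -0.001]
ft_force: [-0.9, -0.7, -0.4]
grip_width: 0.569
clk 15.65 pos [ 0.4425 -0.2248  0.225 ] az 84.87 F [-0.9299 -0.7124 -0.4458] grip 0.569 q [ 0.0449  0.0616  0.3484  1.8528 -0.0223  1.2326  1.8814]
  turn rv [ 0.0005 -0.0016 -0.0041]   shift mm [-166.0264  320.6634  -15.0416]
```

View pics/t8d.png

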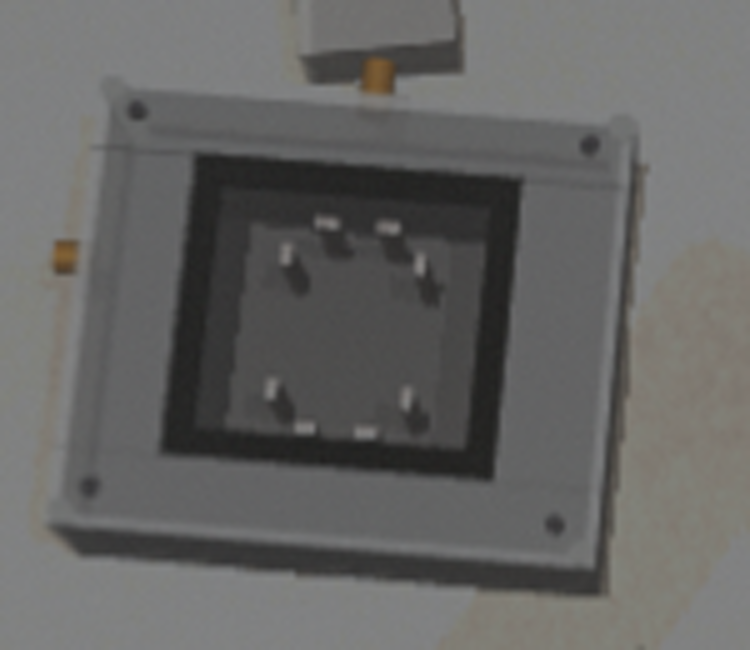

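Run:
```python
from h import *
E,p,d=load("t8.png")
f=lambda a:np.array(a)/5+[190,110]
print("outer");rect(E,f([(197,155),(522,179),(493,479),(162,452)]),.092)
print("inner");rect(E,f([(223,188),(490,208),(466,446),(193,429)]),.092)
# posts tops z=.068: left pair, right pair (along y), top pair, bottom pair
P=atz(E,f([(287,246),(421,256),(272,382),(408,391),(327,219),(388,226),(305,424),(366,432)]),.068)
print(P,P.mean(0))
```

```text
outer
rect c [0.64   0.0826 0.092 ] L,W 0.1577600375060963 0.16836248442876828 az from w -94.2980722069755 from l -94.31579337802515
inner
rect c [0.6389 0.0827 0.092 ] L,W 0.1265748348126548 0.13841395587358968 az from w -93.76681986457348 from l -94.61556332417285
[[0.6833 0.1156 0.068 ]
 [0.6782 0.0457 0.068 ]
 [0.6105 0.121  0.068 ]
 [0.6061 0.0507 0.068 ]
 [0.698  0.0952 0.068 ]
 [0.6944 0.0633 0.068 ]
 [0.5883 0.1033 0.068 ]
 [0.5843 0.0718 0.068 ]] [0.6429 0.0833 0.068 ]
```

```bash
python3 -m creep '[[0,0,0,-20,30,-5,255],[0,0,0,-28,42,-5,255],[0,0,0,-28,42,-5,255],[0,0,0,-28,42,0,255],[0,0,0,-28,42,0,255],[0,0,0,-28,42,0,255],[0,0,0,-28,42,0,255],[0,0,0,-28,36,0,255]]'
python3 -m creep '[[0,0,0,-26,3,0,255],[0,0,0,-5,0,0,255],[0,0,0,0,0,0,255],[0,0,0,0,0,0,255]]'
python3 - <<'E'
from h import *
plan(.639,.0825,.24,85.7)
shot("wrist","w13.png")
E
```

```text
clock: 16.45
position: [0.6836, 0.0733, 0.2382]
ee_rot: [0.044, 0.999, 0.0, -0.002]
ft_force: [0.6, -1.0, -0.7]
grip_width: 0.575
clock: 16.85
position: [0.7137, 0.0699, 0.24]
ee_rot: [0.044, 0.999, -0.0, -0.001]
ft_force: [0.3, -0.6, -1.4]
grip_width: 0.569
clk 16.85 pos [0.7137 0.0699 0.24  ] az 84.93 F [ 0.2799 -0.5649 -1.4417] grip 0.569 q [-0.263   0.549   0.1597  1.2019 -0.084   1.399   1.3705]
  turn rv [-0.0007 -0.0019 -0.0134]   shift mm [75.4145  6.9324 -0.0393]
```

View pics/w13.png

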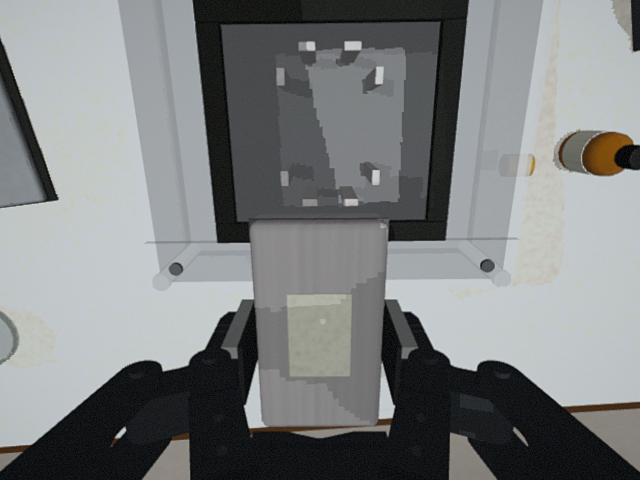

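Run:
```python
from h import *
E,p,d=load("w13.png")
rect(E,[(219,23),(441,22),(427,219),(235,220)],.092)
P=atz(E,[(307,46),(352,46),(281,77),(380,75),(285,177),(376,176),(310,203),(350,202.5)],.068)
print(P,P.mean(0)); C=cloud(E,d)
print([C[v,u] for u,v in [(307,46),(281,77),(205,120),(450,120)]])
l=(P[0]+P[1]-P[6]-P[7]);w=P[3]+P[5]-P[2]-P[4];print(np.degrees(np.arctan2(l[1],l[0]))-90,np.degrees(np.arctan2(w[1],w[0])),np.linalg.norm(l)/2,np.linalg.norm(w)/2)
# tin in hand, top z?
print("tin z",C[250:420:40,270,2],"tin c",rect(E,[(250,221),(388,221),(379,425),(263,425)],.213)[0])
p0=get_obs()["position"];print(p0)
```

```text
rect c [0.6412 0.0828 0.092 ] L,W 0.12710897182409822 0.13970621535456448 az from w 85.19963328792457 from l 85.78434463467394
[[0.5854 0.0715 0.068 ]
 [0.5882 0.1026 0.068 ]
 [0.6035 0.0511 0.068 ]
 [0.6084 0.1213 0.068 ]
 [0.674  0.0457 0.068 ]
 [0.6794 0.1155 0.068 ]
 [0.696  0.0629 0.068 ]
 [0.6984 0.0943 0.068 ]] [0.6417 0.0831 0.068 ]
[array([0.5857, 0.0715, 0.0695]), array([0.6036, 0.0512, 0.0692]), array([ 0.6281, -0.0007,  0.0933]), array([0.6427, 0.163 , 0.0934])]
85.634929158982 85.77553467619309 0.11066793251303789 0.07019869213169225
rect c [0.724  0.0684 0.213 ] L,W 0.10167286747186488 0.05566681834481228 az from w 85.01989235554655 from l 85.47738047533193
tin z [0.2324 0.2321 0.2315 0.2318 0.2325] tin c [0.724  0.0684 0.213 ]
[0.7137 0.0701 0.2406]
```

Run:
```python
from h import *
E,p,d=load("w13.png")
c,a=rect(E,[(250,221),(388,221),(379,425),(263,425)],.232)
plan(.641,.083,.24,85.7)
o=get_obs();R=Ro.from_quat(o["ee_rot"]).as_matrix();print("tin off in tool",R.T@(c-o["position"]))
```

```text
rect c [0.7125 0.0694 0.232 ] L,W 0.08846451414591344 0.048435124939162036 az from w 85.01989235554655 from l 85.47738047533193
clk 16.9 pos [0.7137 0.0701 0.2406] az 84.96 F [-0.4208  0.3073 -0.563 ] grip 0.57 q [-0.2631  0.5481  0.1595  1.2018 -0.0841  1.3991  1.3708]
  turn rv [-0.0002 -0.0011 -0.0129]   shift mm [73.4613  7.4024  0.6344]
tin off in tool [ 0.0012 -0.0008  0.0086]
```

```bash
python3 -m creep '[[0,0,-0.013,20,3,0,255],[0,0,0,30,5,0,255],[0,0,0,22,0,20,255],[0,0,0,0,0,40,255],[0,0,0,0,0,25,255],[0,0,0,0,0,10,255],[0,0,0,0,0,0,255],[0,0,0,0,0,0,255]]'
python3 - <<'E'
from h import *
plan(.641,.083,.036,85.7)
shot("wrist","w14.png")
E
```

```text
clock: 17.7
position: [0.6439, 0.0843, 0.1478]
ee_rot: [0.037, 0.999, 0.0, 0.001]
ft_force: [0.4, -0.3, -0.8]
grip_width: 0.567
clk 17.7 pos [0.6439 0.0843 0.1478] az 85.8 F [ 0.3537 -0.2977 -0.7992] grip 0.567 q [-0.3035  0.457   0.1364  1.5304 -0.0657  1.1567  1.3428]
  turn rv [0.0006 0.0019 0.0017]   shift mm [  2.8287  -1.5204 111.7816]
```

View pics/w14.png

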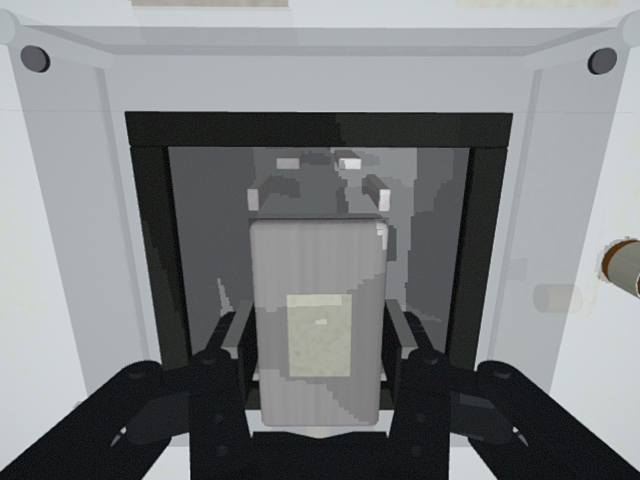

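```bash
python3 -m creep '[[0,0,0,2,-1,0,255],[0,0,0,0,0,15,255],[0,0,0,0,0,25,255],[0,0,0,0,0,25,255],[0,0,0,0,0,20,255],[0,0,0,0,0,15,255],[0,0,0,0,0,6,255],[0,0,0,0,0,0,255]]'
python3 -c "
from h import *
plan(.6415,.0835,.036,85.7)"
```

```text
clock: 18.55
position: [0.6409, 0.0835, 0.0394]
ee_rot: [0.036, 0.999, -0.0, -0.001]
ft_force: [0.8, 0.0, -1.4]
grip_width: 0.573
clk 18.55 pos [0.6409 0.0835 0.0394] az 85.83 F [ 0.8091  0.0137 -1.4106] grip 0.573 q [-0.2931  0.5714  0.1224  1.6116 -0.0804  0.9647  1.354 ]
  turn rv [-0.0003 -0.0011  0.0022]   shift mm [-0.5873  0.0548  3.374 ]
```

```bash
python3 -m creep '[[0,0,0,0,0,2,255],[0,0,0,0,0,2,255],[0,0,0,0,0,0,255],[0,0,0,0,0,0,255]]'
python3 -m creep '[[0,0,0,0,0,-1,65],[0,0,0,0,0,0,65],[0,0,0,0,0,0,65],[0,0,0,0,0,0,65]]'
python3 - <<'E'
from h import *
plan(.6415,.0835,.036,85.7)
shot("wrist","w15.png")
E
```

```text
clock: 18.95
position: [0.6415, 0.0836, 0.0366]
ee_rot: [0.036, 0.999, 0.0, 0.0]
ft_force: [0.4, -0.4, -1.0]
grip_width: 0.564
clock: 19.35
position: [0.6413, 0.0836, 0.0373]
ee_rot: [0.036, 0.999, 0.0, 0.0]
ft_force: [-0.1, -0.2, 1.3]
grip_width: 0.743
clk 19.35 pos [0.6413 0.0836 0.0373] az 85.83 F [-0.1402 -0.158   1.2585] grip 0.743 q [-0.2928  0.574   0.122   1.6126 -0.0809  0.9597  1.3544]
  turn rv [0.0002 0.0003 0.0023]   shift mm [-0.1569 -0.0826  1.3108]
```

View pics/w15.png

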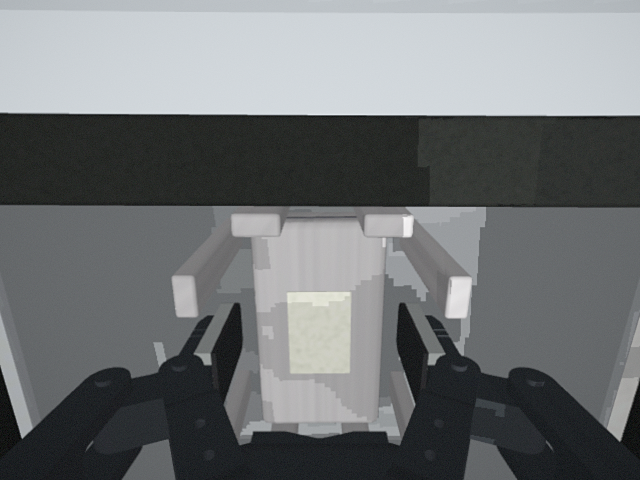

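Tin 1 lies flat between the posts. I'll go up and on to the next tin.

```bash
python3 -m creep '[[0,0,0,0,0,-10,65],[0,0,0,0,0,-35,65],[0,0,0,0,0,-45,65],[0,0,0,0,0,-45,65],[0,0,0,0,0,-40,65],[0,0,0,0,0,-10,0],[0,0,0,0,0,0,0],[0,0,0,0,0,0,0]]'
python3 - <<'E'
from h import *
plan(.4287,-.073,.19,64.5)
shot("wrist","w16.png")
E
```

```text
clock: 20.2
position: [0.6407, 0.0835, 0.2212]
ee_rot: [0.036, 0.999, -0.0, -0.001]
ft_force: [-0.1, -0.4, 0.1]
grip_width: 0.999
clk 20.2 pos [0.6407 0.0835 0.2212] az 85.83 F [-0.1145 -0.3982  0.0784] grip 0.999 q [-0.3096  0.3965  0.145   1.4555 -0.0581  1.2951  1.3383]
  turn rv [-0.0005 -0.0012  0.3723]   shift mm [ 123.9843 -232.5551   31.1823]
```

View pics/w16.png

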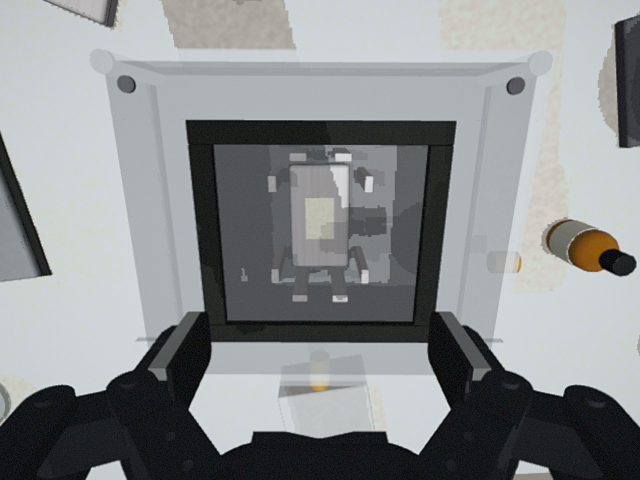

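Tin 1 is centred among the posts, at about (321,215). Next I'll move over the tin at about (0.429,-0.073).

```bash
python3 -m creep '[[0,0,0.13,0,0,0,0],[0,0,0.13,0,0,0,0],[0,0,0.112,10,-20,0,0],[0,0,0,24,-44,4,0],[0,0,0,24,-44,5,0],[0,0,0,24,-44,5,0],[0,0,0,24,-44,5,0],[0,0,0,18,-36,5,0]]'
python3 -m creep '[[0,0,0,0,0,0,0],[0,0,0,0,0,0,0],[0,0,0,0,0,0,0]]'
python3 - <<'E'
from h import *
plan(.4287,-.073,.19,64.5)
shot("wrist","w17.png")
E
```

```text
clock: 21.05
position: [0.4291, -0.0748, 0.1964]
ee_rot: [0.221, 0.975, -0.0, -0.001]
ft_force: [0.1, -1.8, 0.6]
grip_width: 0.998
clock: 21.35
position: [0.4326, -0.0729, 0.1978]
ee_rot: [0.22, 0.975, -0.0, -0.0]
ft_force: [0.5, 0.6, 0.3]
grip_width: 0.998
clk 21.35 pos [ 0.4326 -0.0729  0.1978] az 64.57 F [0.4868 0.5766 0.3054] grip 0.998 q [-0.2245 -0.0499  0.2813  2.0169  0.0151  1.1734  1.1776]
  turn rv [-0.0003 -0.0007  0.0013]   shift mm [ 3.446  -1.7619  7.8097]
```

View pics/w17.png

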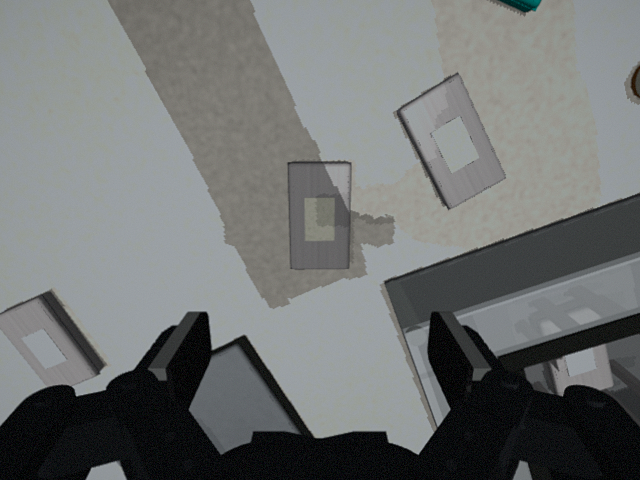

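Run:
```python
from h import *
E,p,d=load("w17.png")
c,a=rect(E,[(288.5,161.5),(351.5,161.5),(350,268.5),(291,268.5)],.018)
plan(c[0],c[1],.030,(a))
```

```text
rect c [ 0.43  -0.072  0.018] L,W 0.08990845730691269 0.04981290728028925 az from w 64.60172507400111 from l 64.89334439847715
clk 21.4 pos [ 0.4328 -0.0729  0.1979] az 64.59 F [ 0.3072  0.1525 -0.6864] grip 1.001 q [-0.2247 -0.0496  0.2812  2.0165  0.0152  1.1735  1.1777]
  turn rv [-0.0005 -0.0005 -0.0002]   shift mm [  2.838   -0.3922 167.8853]
```

```bash
python3 -m creep '[[0,0,0,3,-0.4,30,0],[0,0,0,0,0,40,0],[0,0,0,0,0,40,0],[0,0,0,0,0,35,0],[0,0,0,0,0,23,0],[0,0,0,0,0,0,0],[0,0,0,0,0,0,0]]'
python3 - <<'E'
from h import *
plan(.43,-.072,.029,64.6)
shot("wrist","w18.png")
E
```

```text
clock: 22.1
position: [0.4298, -0.0724, 0.0305]
ee_rot: [0.22, 0.975, -0.0, -0.0]
ft_force: [0.0, -0.2, -0.1]
grip_width: 1.001
clk 22.1 pos [ 0.4298 -0.0724  0.0305] az 64.56 F [ 0.0387 -0.1901 -0.1418] grip 1.001 q [-0.2055  0.2017  0.2863  2.1756 -0.0804  0.7747  1.2597]
  turn rv [-0.0007 -0.0007 -0.0006]   shift mm [-0.0542  0.4191  1.4541]
```

View pics/w18.png

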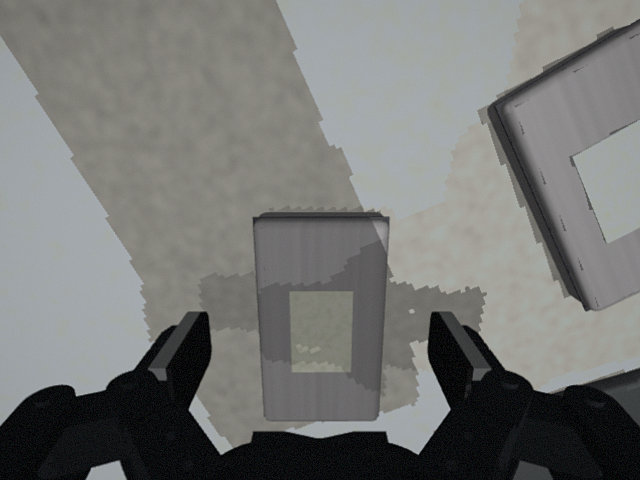

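```bash
python3 -m creep '[[0,0,0,0,0.4,1.5,255],[0,0,0,0,0,0,255],[0,0,0,0,0,0,255],[0,0,0,0,0,0,255],[0,0,0,0,0,0,255],[0,0,0,0,0,0,255]]' 50
python3 -m creep '[[0,0,0,0,0,-5,255],[0,0,0,0,0,-30,255],[0,0,0,0,0,-45,255],[0,0,0,0,0,-45,255],[0,0,-0.125,0,0,-45,255],[0,0,-0.125,0,0,-35,255],[0,0,-0.12,0,0,0,255],[0,0,0,0,0,0,255]]'
python3 - <<'E'
from h import *
plan(.641,.083,.24,85.7)
shot("wrist","w19.png")
E
```

```text
clock: 22.75
position: [0.4302, -0.0722, 0.0298]
ee_rot: [0.221, 0.975, 0.0, 0.001]
ft_force: [-2.3, 0.4, 8.5]
grip_width: 0.571
clock: 23.55
position: [0.4297, -0.0723, 0.2349]
ee_rot: [0.036, 0.999, 0.0, 0.001]
ft_force: [0.7, -0.1, -2.5]
grip_width: 0.568
clk 23.55 pos [ 0.4297 -0.0723  0.2349] az 85.82 F [ 0.6768 -0.0881 -2.5372] grip 0.568 q [-0.2507 -0.0948  0.2974  1.9751  0.0286  1.2551  1.5345]
  turn rv [0.0006 0.0021 0.0021]   shift mm [-199.038   170.748    -5.1155]
```

View pics/w19.png

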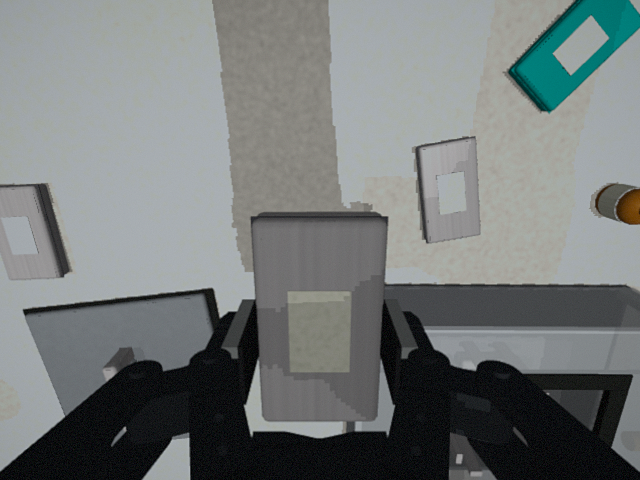

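```bash
python3 - <<'E'
from h import *
E,p,d=load("w19.png");C=cloud(E,d);print("z",C[230:420:30,270,2],C[230:420:30,370,2])
c,a=rect(E,[(252,218),(388,217),(379,421),(263,421)],.2235)
o=get_obs();R=Ro.from_quat(o["ee_rot"]).as_matrix();print("off",R.T@(c-o["position"]))
E
python3 -m creep '[[0,0,0,-24,21,0,255],[0,0,0,-34,29,-5,255],[0,0,0,-34,29,0,255],[0,0,0,-34,29,0,255],[0,0,0,-34,29,0,255],[0,0,0,-34,29,0,255],[0,0,0,-5,4,0,255],[0,0,0,0,0,0,255]]'
python3 -c "
from h import *
plan(.641,.083,.15,85.7)"
```

```text
z [0.2247 0.2247 0.2235 0.2244 0.2252 0.2247 0.2248] [0.2244 0.2249 0.2248 0.2241 0.2244 0.2243 0.2245]
rect c [ 0.429  -0.0727  0.2235] L,W 0.09021901262528696 0.04921041336918135 az from w 86.0757986906322 from l 86.14676012924215
off [ 0.0002 -0.0004  0.0104]
clock: 24.4
position: [0.6405, 0.0832, 0.2364]
ee_rot: [0.038, 0.999, -0.001, -0.002]
ft_force: [0.0, -1.0, -1.7]
grip_width: 0.568
clk 24.4 pos [0.6405 0.0832 0.2364] az 85.63 F [ 0.0004 -0.9518 -1.6764] grip 0.568 q [-0.3668  0.3911  0.2223  1.4375 -0.0862  1.3262  1.355 ]
  turn rv [-0.0013 -0.0034 -0.0012]   shift mm [-0.497  -0.1909 86.4291]
```

```bash
python3 -m creep '[[0,0,0,-0.4,0,30,255],[0,0,0,0,0,35,255],[0,0,0,0,0,15,255],[0,0,0,0,0,0,255],[0,0,0,0,0,0,255]]'
python3 - <<'E'
from h import *
plan(.641,.083,.055,85.7)
shot("wrist","w20.png")
E
```

```text
clock: 24.9
position: [0.6413, 0.0818, 0.1601]
ee_rot: [0.038, 0.999, 0.0, 0.001]
ft_force: [0.6, -0.5, -3.1]
grip_width: 0.567
clk 24.9 pos [0.6413 0.0818 0.1601] az 85.64 F [ 0.5637 -0.5039 -3.0534] grip 0.567 q [-0.3592  0.4437  0.2133  1.5297 -0.0985  1.1777  1.3665]
  turn rv [ 0.0002  0.001  -0.001 ]   shift mm [  0.3767   1.1365 105.1148]
```

View pics/w20.png

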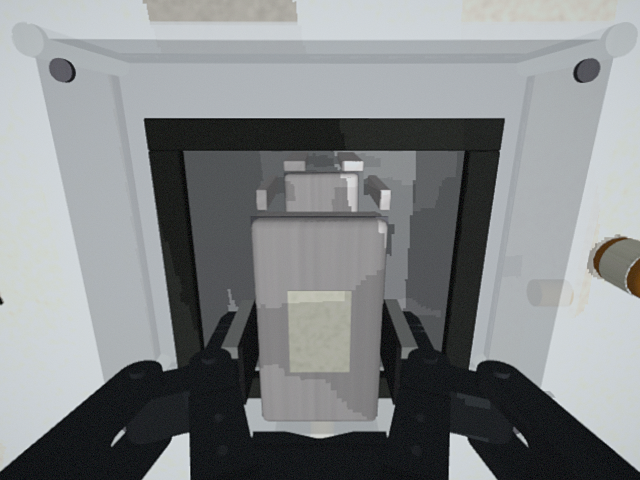

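```bash
python3 -m creep '[[0,0,0,0.4,1.2,0,255],[0,0,0,0,0,15,255],[0,0,0,0,0,25,255],[0,0,0,0,0,25,255],[0,0,0,0,0,20,255],[0,0,0,0,0,15,255],[0,0,0,0,0,3,255],[0,0,0,0,0,0,255]]'
python3 -c "
from h import *
plan(.641,.083,.055,85.7)"
```

```text
clock: 25.75
position: [0.6408, 0.0836, 0.0556]
ee_rot: [0.037, 0.999, 0.0, -0.0]
ft_force: [0.4, 0.1, -1.5]
grip_width: 0.569
clk 25.75 pos [0.6408 0.0836 0.0556] az 85.72 F [ 0.404   0.0924 -1.4762] grip 0.569 q [-0.3477  0.5539  0.1944  1.6084 -0.1219  0.9912  1.3812]
  turn rv [ 0.0001 -0.0001  0.0003]   shift mm [-0.2689 -0.5875  0.596 ]
```

```bash
python3 -m creep '[[0,0,0,0,-0.3,1,255],[0,0,0,0,0,0.5,255],[0,0,0,0,0,0,255],[0,0,0,0,0,0,65],[0,0,0,0,0,0,65],[0,0,0,0,0,0,65],[0,0,0,0,0,0,65]]'
python3 - <<'E'
from h import *
plan(.641,.083,.055,85.7)
shot("wrist","w21.png")
E
```

```text
clock: 26.45
position: [0.6408, 0.0832, 0.0542]
ee_rot: [0.037, 0.999, 0.0, 0.0]
ft_force: [0.4, 0.3, -0.2]
grip_width: 0.745
clk 26.45 pos [0.6408 0.0832 0.0542] az 85.71 F [ 0.3841  0.261  -0.238 ] grip 0.745 q [-0.3471  0.5555  0.1942  1.6094 -0.1222  0.9886  1.3819]
  turn rv [0.     0.     0.0002]   shift mm [-0.2395 -0.2128 -0.8259]
```

View pics/w21.png

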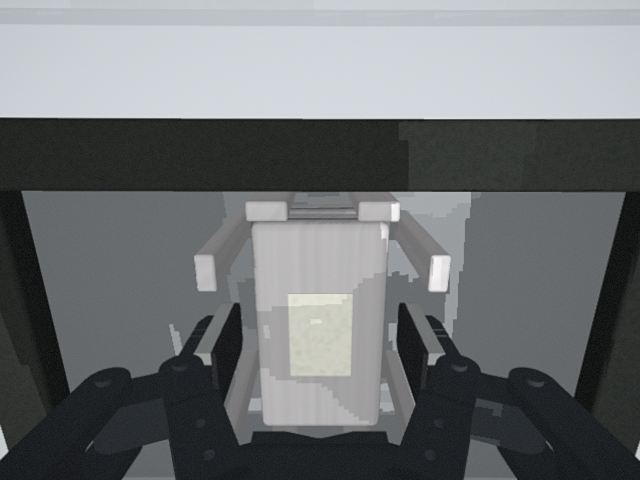

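Tin 2 sits flat on tin 1. I'll go up and on to the tin at (0.421,0.045).

```bash
python3 -m creep '[[0,0,0,0,0,-10,65],[0,0,0,0,0,-35,65],[0,0,0,0,0,-45,65],[0,0,0,0,0,-45,65],[0,0,0,0,0,-30,65],[0,0,-0.1,0,0,-5,0],[0,0,-0.1,0,0,0,0]]'
python3 -c "
from h import *
plan(.4209,.0452,.19,97)"
```

```text
clock: 27.2
position: [0.6416, 0.0833, 0.2273]
ee_rot: [-0.064, 0.998, 0.0, 0.002]
ft_force: [-0.5, 0.2, -0.9]
grip_width: 0.995
clk 27.2 pos [0.6416 0.0833 0.2273] az 97.39 F [-0.4706  0.2486 -0.8911] grip 0.995 q [-0.3434  0.3921  0.1907  1.4523 -0.0754  1.3003  1.5527]
  turn rv [0.0004 0.0041 0.0068]   shift mm [223.657  -10.9116  37.309 ]
```

```bash
python3 -m creep '[[0,0,0,25,-1,0,0],[0,0,0,38,-2,5,0],[0,0,0,38,-2,5,0],[0,0,0,40,-2,5,0],[0,0,0,40,-2,5,0],[0,0,0,35,-2,5,0],[0,0,0,5,0,5,0],[0,0,0,0,0,0,0]]'
python3 -m creep '[[0,0,0,0,0,0,0],[0,0,0,0,0,0,0]]'
python3 - <<'E'
from h import *
plan(.4209,.0452,.19,97)
shot("wrist","w22.png")
E
```

```text
clock: 28.0
position: [0.4224, 0.0446, 0.1947]
ee_rot: [-0.062, 0.998, 0.0, 0.0]
ft_force: [-0.3, 0.1, 0.7]
grip_width: 1.002
clock: 28.2
position: [0.4239, 0.0449, 0.1947]
ee_rot: [-0.063, 0.998, 0.0, 0.0]
ft_force: [-0.7, 0.9, -0.1]
grip_width: 1.002
clk 28.2 pos [0.4239 0.0449 0.1947] az 97.17 F [-0.6698  0.9111 -0.1198] grip 1.002 q [-0.379  -0.0695  0.1604  2.0433  0.0122  1.1661  1.4722]
  turn rv [-0.      0.0008  0.003 ]   shift mm [2.962  0.6177 4.7432]
```

View pics/w22.png

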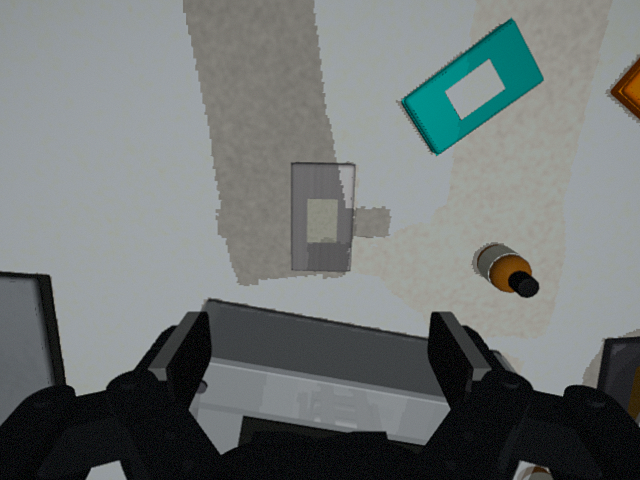

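Run:
```python
from h import *
E,p,d=load("w22.png")
c,a=rect(E,[(291.5,163),(355.5,163),(352,271.5),(292,270.5)],.018)
plan(c[0],c[1],.030,97.4)
```

```text
rect c [0.4215 0.0464 0.018 ] L,W 0.09012284390468159 0.0501876918003782 az from w 96.68006460925776 from l -263.4164771710481
clk 28.25 pos [0.4238 0.0449 0.1946] az 97.17 F [ 0.448   0.2047 -0.9455] grip 0.999 q [-0.3791 -0.0693  0.1604  2.0436  0.0121  1.1661  1.4721]
  turn rv [-0.0001  0.0004 -0.004 ]   shift mm [  2.0611   1.7108 164.5538]
```

```bash
python3 -m creep '[[0,0,0.008,2,1.7,30,0],[0,0,0,0,0,40,0],[0,0,0,0,0,40,0],[0,0,0,0,0,35,0],[0,0,0,0,0,20,0],[0,0,0,0,0,0,0],[0,0,0,0,0,0,0]]'
python3 - <<'E'
from h import *
plan(.4215,.0464,.029,96.7)
shot("wrist","w23.png")
E
```

```text
clock: 28.95
position: [0.4212, 0.0462, 0.0296]
ee_rot: [-0.059, 0.998, -0.0, -0.0]
ft_force: [-0.3, 0.6, 0.4]
grip_width: 1.001
clk 28.95 pos [0.4212 0.0462 0.0296] az 96.71 F [-0.3399  0.6129  0.4199] grip 1.001 q [-0.3718  0.1774  0.1638  2.1995 -0.0412  0.7678  1.507 ]
  turn rv [-0.0002 -0.0004  0.0002]   shift mm [-0.2954  0.1564  0.6474]
```

View pics/w23.png

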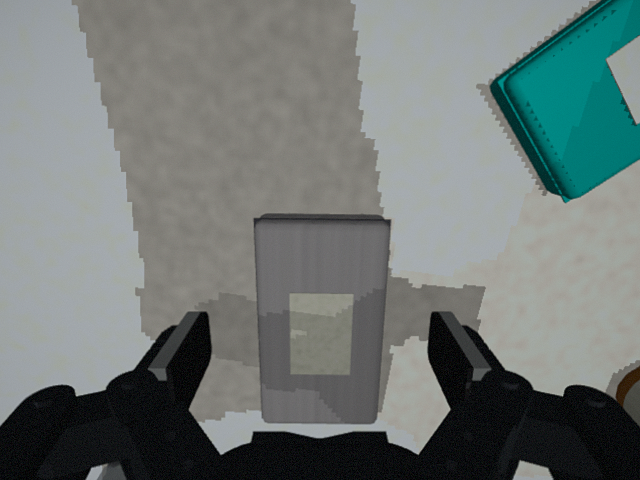

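```bash
python3 -m creep '[[0,0,0,0,0.2,0,255],[0,0,0,0,0,0,255],[0,0,0,0,0,0,255],[0,0,0,0,0,0,255],[0,0,0,0,0,0,255],[0,0,0,0,0,0,255]]' 50
python3 -m creep '[[0,0,0,0,0,-5,255],[0,0,0,0,0,-30,255],[0,0,0,0,0,-45,255],[0,0,0,0,0,-45,255],[0,0,0.1,0,0,-45,255],[0,0,0.09,0,0,-35,255],[0,0,0,0,0,0,255],[0,0,0,0,0,0,255]]'
python3 - <<'E'
from h import *
plan(.641,.083,.24,85.7)
shot("wrist","w24.png")
E
```

```text
clock: 29.6
position: [0.4213, 0.0466, 0.0303]
ee_rot: [-0.059, 0.998, 0.0, 0.001]
ft_force: [-2.9, 0.4, 8.9]
grip_width: 0.565
clock: 30.4
position: [0.4207, 0.0463, 0.2348]
ee_rot: [0.036, 0.999, 0.0, 0.001]
ft_force: [0.2, 0.5, -2.5]
grip_width: 0.57
clk 30.4 pos [0.4207 0.0463 0.2348] az 85.88 F [ 0.1551  0.5355 -2.5247] grip 0.57 q [-0.3841 -0.1129  0.1558  1.9949  0.0181  1.2568  1.264 ]
  turn rv [0.0007 0.0014 0.0031]   shift mm [-216.9616   53.0741   -5.2435]
```

View pics/w24.png

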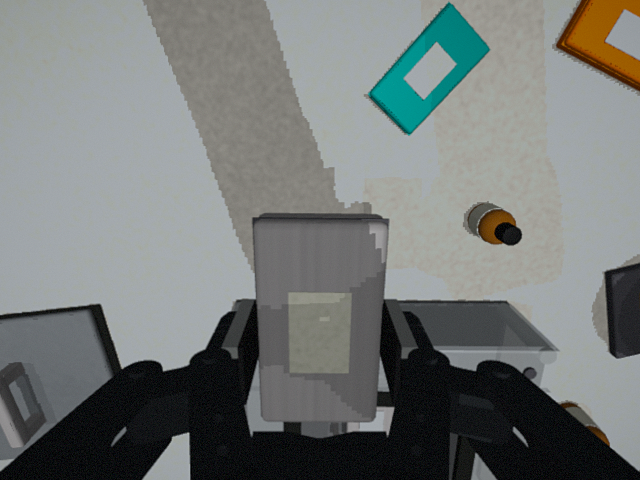

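```bash
python3 - <<'E'
from h import *
E,p,d=load("w24.png");C=cloud(E,d);print("z",C[230:420:30,270,2].mean(),get_obs()["position"][2])
E
python3 -m creep '[[0,0,0.003,-27,7,0,255],[0,0,0,-37,9,-5,255],[0,0,0,-37,9,0,255],[0,0,0,-37,9,0,255],[0,0,0,-37,9,0,255],[0,0,0,-37,9,0,255],[0,0,0,-5,1,0,255],[0,0,0,0,0,0,255]]'
python3 -c "
from h import *
plan(.641,.083,.15,85.7)"
```

```text
z 0.22376973959374122 0.23365146958473515
clock: 31.25
position: [0.6407, 0.0827, 0.2364]
ee_rot: [0.038, 0.999, -0.001, -0.002]
ft_force: [-0.6, 0.2, -1.4]
grip_width: 0.567
clk 31.25 pos [0.6407 0.0827 0.2364] az 85.69 F [-0.5591  0.1787 -1.4241] grip 0.567 q [-0.3533  0.3912  0.2052  1.4356 -0.0794  1.3273  1.3518]
  turn rv [-0.0017 -0.004  -0.0002]   shift mm [-0.2636  0.2932 86.4266]
```

```bash
python3 -m creep '[[0,0,0,0,0.5,30,255],[0,0,0,0,0,35,255],[0,0,0,0,0,15,255],[0,0,0,0,0,0,255],[0,0,0,0,0,0,255]]'
python3 - <<'E'
from h import *
plan(.641,.083,.073,85.7)
shot("wrist","w25.png")
E
```

```text
clock: 31.75
position: [0.6412, 0.0833, 0.1605]
ee_rot: [0.038, 0.999, 0.0, 0.0]
ft_force: [0.4, 0.2, -1.0]
grip_width: 0.571
clk 31.75 pos [0.6412 0.0833 0.1605] az 85.66 F [ 0.4135  0.1688 -0.9597] grip 0.571 q [-0.3479  0.4426  0.1954  1.5282 -0.0902  1.1786  1.3586]
  turn rv [ 0.0003  0.0009 -0.0007]   shift mm [ 0.1392 -0.3007 87.5424]
```

View pics/w25.png

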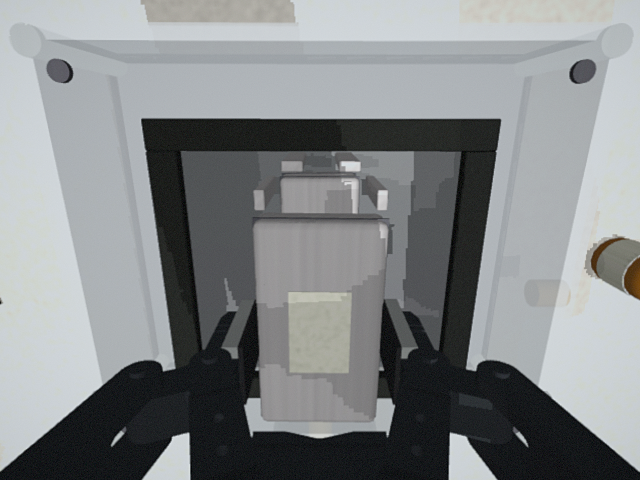

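```bash
python3 -m creep '[[0,0,0,0,0,15,255],[0,0,0,0,0,25,255],[0,0,0,0,0,25,255],[0,0,0,0,0,15,255],[0,0,0,0,0,5,255],[0,0,0,0,0,0,255],[0,0,0,0,0,0,255]]'
python3 -c "
from h import *
plan(.641,.083,.073,85.7)"
```

```text
clock: 32.5
position: [0.6416, 0.0834, 0.0749]
ee_rot: [0.038, 0.999, 0.0, 0.001]
ft_force: [0.2, -0.3, -1.6]
grip_width: 0.571
clk 32.5 pos [0.6416 0.0834 0.0749] az 85.65 F [ 0.199  -0.2823 -1.6429] grip 0.571 q [-0.3378  0.5304  0.182   1.5959 -0.1075  1.0238  1.3705]
  turn rv [ 0.0004  0.0012 -0.0008]   shift mm [ 0.5317 -0.4632  1.8723]
```

```bash
python3 -m creep '[[0,0,0,0.5,-0.3,1.5,255],[0,0,0,0,0,1,255],[0,0,0,0,0,0,255],[0,0,0,0,0,0,65],[0,0,0,0,0,0,65],[0,0,0,0,0,0,65],[0,0,0,0,0,0,65]]'
python3 - <<'E'
from h import *
plan(.641,.083,.055,85.7)
shot("wrist","w26.png")
E
```

```text
clock: 33.2
position: [0.6405, 0.0831, 0.0716]
ee_rot: [0.038, 0.999, -0.0, -0.0]
ft_force: [-0.9, -1.1, -0.9]
grip_width: 0.746
clk 33.2 pos [0.6405 0.0831 0.0716] az 85.66 F [-0.9066 -1.1224 -0.874 ] grip 0.746 q [-0.3374  0.533   0.1814  1.5998 -0.1079  1.0188  1.371 ]
  turn rv [-0.     -0.0002 -0.0008]   shift mm [-0.5155 -0.0597 16.5951]
```

View pics/w26.png

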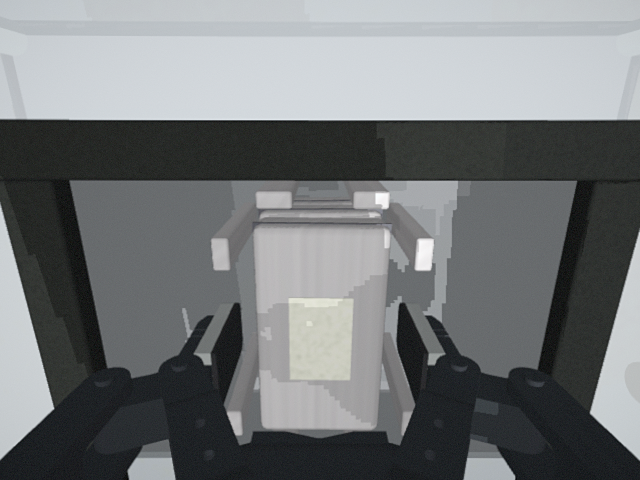

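```bash
python3 -m creep '[[0,0,0,0,0,-10,65],[0,0,0,0,0,-35,65],[0,0,0,0,0,-45,65],[0,0,0,0,0,-45,65],[0,0,0,0,0,-15,65],[0,0,0,18,-35,0,0],[0,0,0,22,-45,0,0],[0,0,0,22,-45,0,0]]'
python3 -m creep '[[0,0,0,22,-45,0,0],[0,0,0,22,-45,0,0],[0,0,0,22,-45,0,0],[0,0,0,22,-45,0,0],[0,0,0,22,-45,0,0],[0,0,-0.02,10,-35,0,0],[0,0,-0.02,0,0,0,0],[0,0,0,0,0,0,0]]'
python3 -c "
from h import *
plan(.4313,-.3497,.19,88)"
```

```text
clock: 34.05
position: [0.5684, -0.0378, 0.2221]
ee_rot: [0.037, 0.999, 0.0, 0.0]
ft_force: [0.7, -1.2, -0.3]
grip_width: 1.002
clock: 34.85
position: [0.4299, -0.2869, 0.222]
ee_rot: [0.019, 1.0, 0.0, 0.0]
ft_force: [1.4, 0.4, -0.8]
grip_width: 0.998
clk 34.85 pos [ 0.4299 -0.2869  0.222 ] az 87.87 F [ 1.361   0.4128 -0.8221] grip 0.998 q [ 0.0748  0.1121  0.4593  1.8141 -0.0532  1.2272  2.0832]
  turn rv [ 0.0003  0.0004 -0.0023]   shift mm [ -3.5462 -62.7519  32.0313]
```

```bash
python3 -m creep '[[0,0,0,-2,-30,15,0],[0,0,0,-2,-33,15,0],[0,0,0,0,0,0,0],[0,0,0,0,0,0,0],[0,0,0,0,0,0,0]]'
python3 - <<'E'
from h import *
plan(.4313,-.3497,.19,88)
shot("wrist","w27.png")
E
```

```text
clock: 35.35
position: [0.433, -0.348, 0.192]
ee_rot: [0.017, 1.0, 0.0, 0.0]
ft_force: [-0.1, 0.4, -0.0]
grip_width: 1.002
clk 35.35 pos [ 0.433 -0.348  0.192] az 88.07 F [-0.0656  0.4202 -0.0034] grip 1.002 q [ 0.1608  0.2361  0.5019  1.7568 -0.123   1.1796  2.2352]
  turn rv [0.0007 0.0005 0.0013]   shift mm [ 1.6854 -1.8004  2.0263]
```

View pics/w27.png

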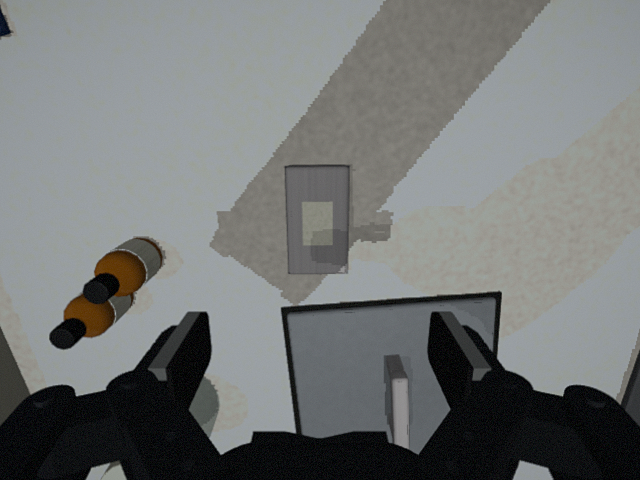

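Run:
```python
from h import *
E,p,d=load("w27.png")
c,a=rect(E,[(285,165.5),(350,165.5),(349,273.5),(288,273.5)],.018)
print("bottle foot",atz(E,[(160,253)],0))
plan(c[0],c[1],.030,a)
```

```text
rect c [ 0.4323 -0.3499  0.018 ] L,W 0.08968200991525074 0.050639825852188534 az from w 88.0910584947432 from l 88.53907211324031
bottle foot [[ 0.4606 -0.4896  0.    ]]
clk 35.4 pos [ 0.433  -0.3481  0.1922] az 88.07 F [-1.4956  0.1512  0.1791] grip 1.003 q [ 0.1608  0.2358  0.5021  1.7568 -0.1229  1.1795  2.2354]
  turn rv [ 0.0005  0.0009 -0.0003]   shift mm [  0.6111  -1.8553 162.1871]
```

```bash
python3 -m creep '[[0,0,0,0.6,-1.8,30,0],[0,0,0,0,0,40,0],[0,0,0,0,0,40,0],[0,0,0,0,0,35,0],[0,0,0,0,0,17,0],[0,0,0,0,0,0,0],[0,0,0,0,0,0,0]]'
python3 - <<'E'
from h import *
plan(.4323,-.3499,.03,88.1)
shot("wrist","w28.png")
E
```

```text
clock: 36.1
position: [0.4321, -0.3509, 0.0307]
ee_rot: [0.017, 1.0, -0.0, 0.0]
ft_force: [-0.5, -0.2, 0.9]
grip_width: 1.001
clk 36.1 pos [ 0.4321 -0.3509  0.0307] az 88.0 F [-0.4759 -0.1907  0.8581] grip 1.001 q [ 0.2254  0.4502  0.4483  1.8811 -0.2512  0.8647  2.3349]
  turn rv [-0.      0.0009 -0.0017]   shift mm [-0.1482  1.0448  0.7228]
```

View pics/w28.png

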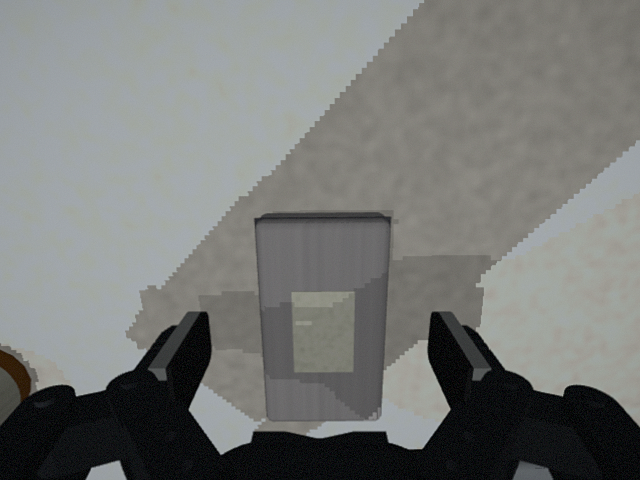

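```bash
python3 -m creep '[[0,0,0,0,1,0.5,255],[0,0,0,0,0,0,255],[0,0,0,0,0,0,255],[0,0,0,0,0,0,255],[0,0,0,0,0,0,255],[0,0,0,0,0,0,255]]' 50
python3 -m creep '[[0,0,0,0,0,-5,255],[0,0,0,0,0,-30,255],[0,0,0,0,0,-45,255],[0,0,0,0,0,-45,255],[0,0,0.02,0,0,-45,255],[0,0,0.02,0,0,-40,255],[0,0,0,0,0,0,255],[0,0,0,0,0,0,255]]'
python3 - <<'E'
from h import *
plan(.641,.083,.24,85.7)
shot("wrist","w29.png")
E,p,d=load("w29.png");C=cloud(E,d);print("z",C[230:420:30,270,2].mean(),get_obs()["position"][2])
E
```

```text
clock: 36.75
position: [0.4319, -0.3505, 0.0303]
ee_rot: [0.018, 1.0, -0.0, 0.001]
ft_force: [-1.1, 2.4, 8.2]
grip_width: 0.57
clock: 37.55
position: [0.4315, -0.3505, 0.24]
ee_rot: [0.038, 0.999, -0.0, 0.001]
ft_force: [0.3, 0.6, -1.7]
grip_width: 0.571
clk 37.55 pos [ 0.4315 -0.3505  0.24  ] az 85.66 F [ 0.2868  0.5677 -1.6681] grip 0.571 q [ 0.1403  0.1956  0.5264  1.6974 -0.103   1.2743  2.1835]
  turn rv [-0.0003  0.0018 -0.0006]   shift mm [-176.4361  447.958     0.0218]
z 0.22940807249121536 0.2387296315291521
```

View pics/w29.png

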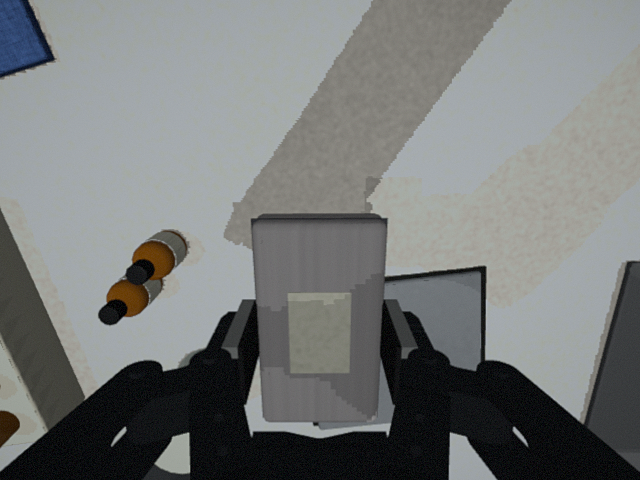

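```bash
python3 -m creep '[[0,0,0,-10,28,0,255],[0,0,0,-17,43,0,255],[0,0,0,-17,43,0,255],[0,0,0,-17,43,0,255],[0,0,0,-17,43,0,255],[0,0,0,-17,43,0,255],[0,0,0,-17,43,0,255],[0,0,0,-17,43,0,255]]'
python3 -m creep '[[0,0,0,-17,43,0,255],[0,0,0,-17,43,0,255],[0,0,0,-12,30,0,255],[0,0,0,0,0,0,255],[0,0,0,0,0,0,255],[0,0,0,0,0,0,255]]'
python3 -c "
from h import *
plan(.641,.083,.16,85.7)"
```

```text
clock: 38.4
position: [0.5846, -0.0303, 0.2374]
ee_rot: [0.038, 0.999, -0.0, -0.001]
ft_force: [0.1, -1.1, -1.1]
grip_width: 0.57
clock: 39.0
position: [0.639, 0.0785, 0.2382]
ee_rot: [0.039, 0.999, -0.001, -0.001]
ft_force: [-0.6, -0.4, -1.2]
grip_width: 0.567
clk 39.0 pos [0.639  0.0785 0.2382] az 85.56 F [-0.5774 -0.4006 -1.2164] grip 0.567 q [-0.3734  0.385   0.2386  1.4436 -0.0908  1.3258  1.3639]
  turn rv [-0.0012 -0.0017 -0.0024]   shift mm [-1.6616  4.5941 78.1682]
```

```bash
python3 -m creep '[[0,0,0,-1.6,4.6,30,255],[0,0,0,0,0,30,255],[0,0,0,0,0,18,255],[0,0,0,0,0,0,255],[0,0,0,0,0,0,255]]'
python3 - <<'E'
from h import *
plan(.641,.083,.0906,85.7)
shot("wrist","w30.png")
E
```

```text
clock: 39.5
position: [0.6415, 0.0834, 0.1619]
ee_rot: [0.039, 0.999, -0.0, 0.0]
ft_force: [0.5, 0.0, -1.1]
grip_width: 0.572
clk 39.5 pos [0.6415 0.0834 0.1619] az 85.57 F [ 0.5041  0.0033 -1.0881] grip 0.572 q [-0.3712  0.4444  0.2262  1.5265 -0.1041  1.1825  1.3667]
  turn rv [-0.0002  0.0001 -0.0023]   shift mm [ 0.4392 -0.4757 71.2904]
```

View pics/w30.png

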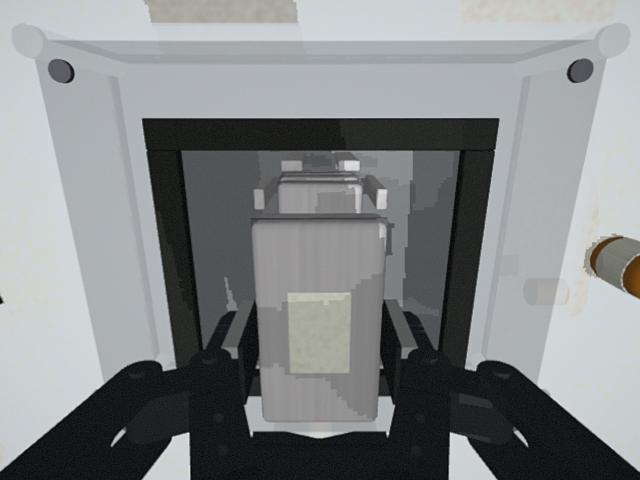

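```bash
python3 -m creep '[[0,0,0,0.4,-0.4,15,255],[0,0,0,0,0,22,255],[0,0,0,0,0,20,255],[0,0,0,0,0,10,255],[0,0,0,0,0,2,255],[0,0,0,0,0,0,255],[0,0,0,0,0,0,255]]'
python3 -c "
from h import *
plan(.641,.083,.0906,85.7)"
```

```text
clock: 40.25
position: [0.6414, 0.0843, 0.0928]
ee_rot: [0.038, 0.999, 0.0, 0.001]
ft_force: [0.3, -1.2, -1.3]
grip_width: 0.568
clk 40.25 pos [0.6414 0.0843 0.0928] az 85.65 F [ 0.2773 -1.1584 -1.295 ] grip 0.568 q [-0.3632  0.5119  0.2139  1.5855 -0.1198  1.056   1.378 ]
  turn rv [ 0.0004  0.001  -0.0008]   shift mm [ 0.3313 -1.2818  2.2139]
```

```bash
python3 -m creep '[[0,0,0,0.3,-1,1.5,255],[0,0,0,0,0,1.2,255],[0,0,0,0,0,0,255],[0,0,0,0,0,0,65],[0,0,0,0,0,0,65],[0,0,0,0,0,0,65],[0,0,0,0,0,0,65]]'
python3 - <<'E'
from h import *
plan(.641,.083,.055,85.7)
shot("wrist","w31.png")
E
```

```text
clock: 40.95
position: [0.6406, 0.0832, 0.0894]
ee_rot: [0.038, 0.999, -0.0, -0.0]
ft_force: [0.8, 0.4, -0.2]
grip_width: 0.75
clk 40.95 pos [0.6406 0.0832 0.0894] az 85.65 F [ 0.7779  0.4397 -0.2276] grip 0.75 q [-0.3617  0.5146  0.2135  1.5894 -0.1205  1.0506  1.3799]
  turn rv [-0.     -0.0001 -0.0008]   shift mm [-0.3705 -0.1544 34.4255]
```

View pics/w31.png

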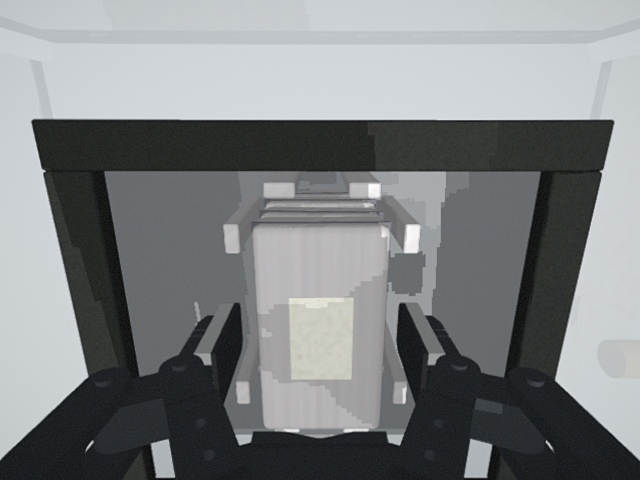

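All four are stacked. I'll go up, check the stack from above with the top and scene cameras, then go to the cover.

```bash
python3 -m creep '[[0,0,0,0,0,-10,65],[0,0,0,0,0,-35,65],[0,0,0,0,0,-45,65],[0,0,0,0,0,-45,65],[0,0,0,0,0,0,0],[0,0,0,0,0,0,0]]'
python3 - <<'E'
from h import *
plan(.599,-.283,.21,93)
E,p,d=shot("wrist","w32.png");C=cloud(E,d);print(C[190:270:20,300,2],C[190:270:20,345,2])
shot("scene","s32.png");shot("top","t32.png")
E
```

```text
clock: 41.6
position: [0.6413, 0.0833, 0.2265]
ee_rot: [0.038, 0.999, 0.0, 0.001]
ft_force: [-0.7, -0.4, -0.4]
grip_width: 0.998
clk 41.6 pos [0.6413 0.0833 0.2265] az 85.65 F [-0.7128 -0.3925 -0.4125] grip 0.998 q [-0.3771  0.3945  0.2356  1.4554 -0.0936  1.2995  1.3608]
  turn rv [ 0.0009  0.003  -0.1282]   shift mm [  61.4038 -363.5816   16.5125]
[0.0812 0.0811 0.0825 0.0832] [0.0827 0.0814 0.0815 0.0812]
```

View pics/w32.png

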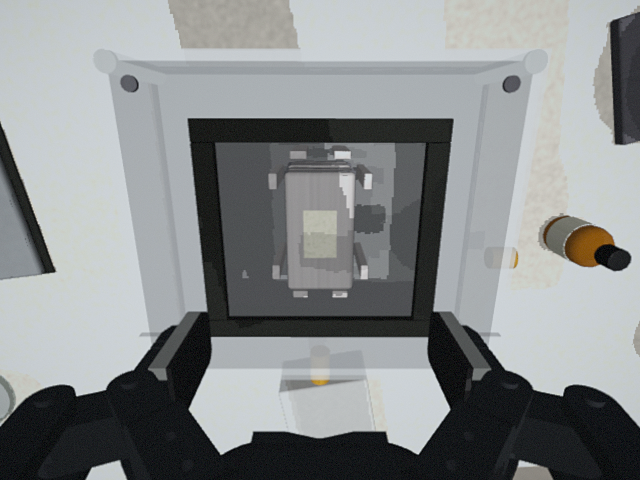

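View pics/s32.png

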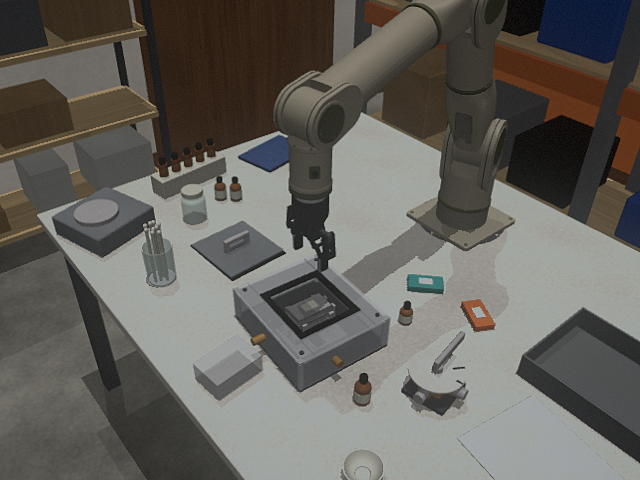

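View pics/t32.png

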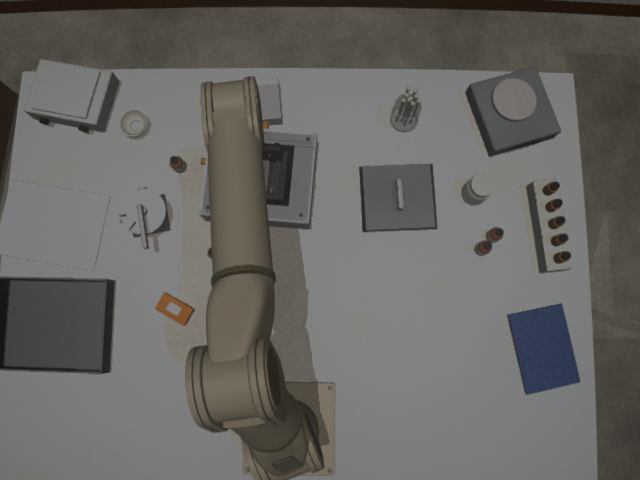

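The stack is flat, with its top at 0.081 m. The bench is clear of white tins, the cover is still on the mat, and the valve is shut. Next I'll fetch the cover.

```bash
python3 - <<'E'
from h import *
E,p,d=load("w32.png")
rect(E,[(188.5,119),(453.5,119),(433,336),(209,336)],.092)
rect(E,[(215,142),(426.5,142),(413.5,317),(229,318)],.092)
E
python3 -m creep '[[0,0,-0.065,7,-30,0,0],[0,0,-0.063,8,-40,0,0],[0,0,0,6,-45,0,0],[0,0,0,6,-45,0,0],[0,0,0,6,-45,0,0],[0,0,0,6,-45,0,0],[0,0,0,6,-45,0,0],[0,0,0,6,-40,0,0]]'
python3 -m creep '[[0,0,0,5,-15,0,0],[0,0,0,0,0,0,0],[0,0,0,0,0,0,0],[0,0,0,0,0,0,0]]'
python3 - <<'E'
from h import *
plan(.599,-.283,.21,93)
shot("wrist","w33.png")
E
```

```text
rect c [0.6419 0.0835 0.092 ] L,W 0.15894778339288507 0.17096181881483782 az from w 85.66777093128202 from l 85.74885320454777
rect c [0.641  0.0836 0.092 ] L,W 0.12874372806778162 0.13875881642893587 az from w 85.84386417135659 from l 85.8911589382426
clock: 42.55
position: [0.5997, -0.2548, 0.2233]
ee_rot: [-0.026, 1.0, 0.0, -0.001]
ft_force: [-0.2, -0.2, -0.8]
grip_width: 1.002
clock: 42.95
position: [0.5974, -0.2653, 0.2241]
ee_rot: [-0.028, 1.0, 0.001, -0.0]
ft_force: [-0.4, -0.1, 0.4]
grip_width: 1.001
clk 42.95 pos [ 0.5974 -0.2653  0.2241] az 93.16 F [-0.3949 -0.0958  0.3599] grip 1.001 q [ 0.0815  0.4236  0.3622  1.4397 -0.1527  1.3067  2.0803]
  turn rv [ 0.0014 -0.0002  0.0028]   shift mm [ -0.6715 -17.7213  14.1096]
```

View pics/w33.png

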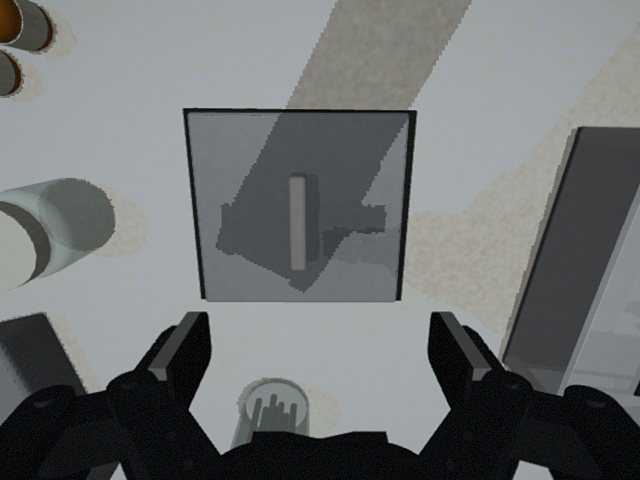

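Run:
```python
from h import *
E,p,d=load("w33.png")
c,a=rect(E,[(188.5,111.5),(410.5,112.5),(398,300),(206,299)],.011)
b=atz(E,[(297,176),(298,270)],.047);v=b[0]-b[1];print("bar",b.mean(0),np.linalg.norm(v),np.degrees(np.arctan2(v[1],v[0]))-90)
plan(.5992,-.2829,.0476,93)
```

```text
rect c [ 0.5996 -0.2827  0.011 ] L,W 0.1728736837255107 0.18614162067066628 az from w 92.88392724403967 from l -266.951975728756
bar [ 0.6008 -0.2838  0.047 ] 0.0792936479847017 -267.26316882141055
clk 43.0 pos [ 0.5974 -0.2655  0.2243] az 93.16 F [-0.0608  0.4461 -0.267 ] grip 1.0 q [ 0.0815  0.4235  0.3624  1.4395 -0.1526  1.3067  2.0805]
  turn rv [ 0.0012 -0.      0.0028]   shift mm [ -0.8764 -17.4816 176.6838]
```

```bash
python3 -m creep '[[0,0,0.003,-1,-17.5,10,120],[0,0,0,0,0,35,120],[0,0,0,0,0,45,120],[0,0,0,0,0,45,120],[0,0,0,0,0,30,120],[0,0,0,0,0,10,120],[0,0,0,0,0,0,120],[0,0,0,0,0,0,120]]'
python3 - <<'E'
from h import *
plan(.5992,-.2829,.0476,93)
shot("wrist","w34.png")
E
```

```text
clock: 43.8
position: [0.5995, -0.2858, 0.0512]
ee_rot: [-0.025, 1.0, -0.0, 0.001]
ft_force: [0.6, -0.4, 1.4]
grip_width: 0.537
clk 43.8 pos [ 0.5995 -0.2858  0.0512] az 92.82 F [ 0.5555 -0.3665  1.3652] grip 0.537 q [ 0.1359  0.6056  0.327   1.5654 -0.2184  1.0045  2.146 ]
  turn rv [-0.001   0.002  -0.0031]   shift mm [0.1837 2.9143 3.6416]
```

View pics/w34.png

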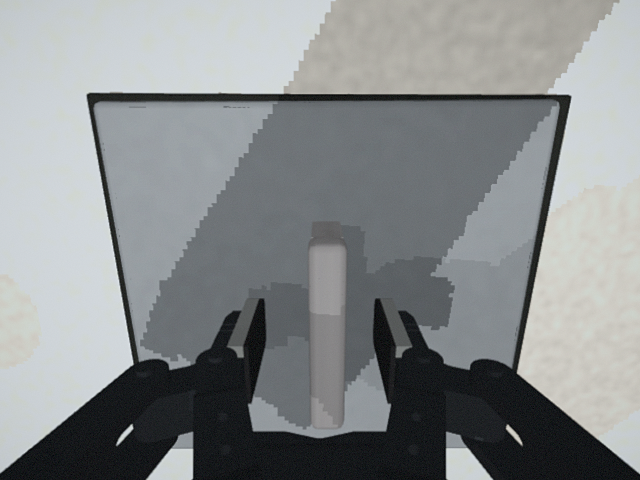

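```bash
python3 -m creep '[[0,0,-0.003,0,2.7,3,120],[0,0,0,0,0,0,255],[0,0,0,0,0,0,255],[0,0,0,0,0,0,255],[0,0,0,0,0,0,255],[0,0,0,0,0,0,255],[0,0,0,0,0,0,255]]' 70
python3 -c "
from h import *
plan(.5992,-.2829,.0476,93)"
python3 -m creep '[[0,0,0,0,0,-8,255],[0,0,0,0,0,-25,255],[0,0,0,0,0,-40,255],[0,0,0,0,0,-45,255],[0,0,0.065,0,0,-45,255],[0,0,0.062,0,0,-25,255],[0,0,0,0,0,0,255],[0,0,0,0,0,0,255]]'
python3 - <<'E'
from h import *
plan(.6415,.0835,.235,85.75)
shot("wrist","w35.png")
E
```

```text
clock: 44.55
position: [0.5988, -0.2825, 0.0473]
ee_rot: [-0.026, 1.0, 0.0, 0.0]
ft_force: [-1.8, 1.1, 5.4]
grip_width: 0.149
clk 44.55 pos [ 0.5988 -0.2825  0.0473] az 93.0 F [-1.7503  1.1091  5.4323] grip 0.149 q [ 0.133   0.6071  0.3245  1.5721 -0.2188  0.9975  2.1456]
  turn rv [ 0.      0.001  -0.0001]   shift mm [-0.3542 -0.4012 -0.2852]
clock: 45.35
position: [0.598, -0.2823, 0.2336]
ee_rot: [0.037, 0.999, 0.0, -0.001]
ft_force: [1.0, 0.5, -4.8]
grip_width: 0.149
clk 45.35 pos [ 0.598  -0.2823  0.2336] az 85.8 F [ 0.9827  0.4613 -4.784 ] grip 0.149 q [ 0.0861  0.439   0.3954  1.4051 -0.1693  1.3321  1.9853]
  turn rv [ 0.0004 -0.001   0.0008]   shift mm [-16.2654 368.0362  -1.3979]
```

View pics/w35.png

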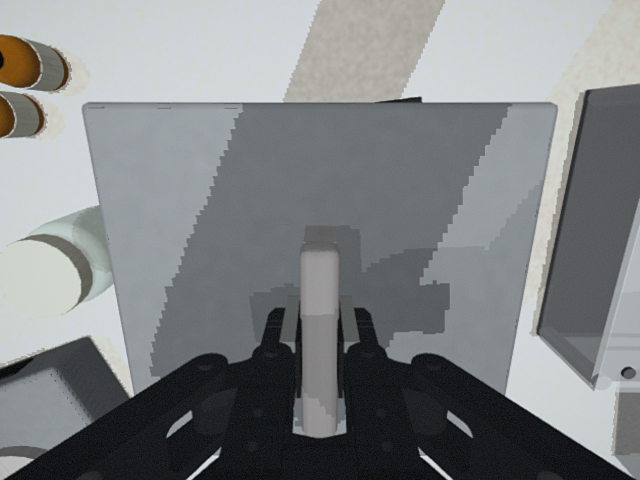

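```bash
python3 -m creep '[[0,0,0,0,20,0,255],[0,0,0,-2,35,0,255],[0,0,0,-2,42,0,255],[0,0,0,-2,42,0,255],[0,0,0,-2,42,0,255],[0,0,0,-2,42,0,255],[0,0,0,-2,42,0,255],[0,0,0,-2,42,0,255]]'
python3 -m creep '[[0,0,0,-1,37,0,255],[0,0,0,0,22,0,255],[0,0,0,0,0,0,255],[0,0,0,0,0,0,255],[0,0,0,0,0,0,255]]'
python3 -c "
from h import *
plan(.6407,.0835,.155,85.75)"
```

```text
clock: 46.2
position: [0.6343, 0.0243, 0.232]
ee_rot: [0.037, 0.999, -0.0, -0.002]
ft_force: [0.2, -0.1, -3.9]
grip_width: 0.15
clock: 46.7
position: [0.6403, 0.0797, 0.2333]
ee_rot: [0.038, 0.999, -0.001, -0.001]
ft_force: [0.0, -0.3, -3.4]
grip_width: 0.145
clk 46.7 pos [0.6403 0.0797 0.2333] az 85.64 F [ 0.0093 -0.3281 -3.3658] grip 0.145 q [-0.3843  0.3918  0.2519  1.4464 -0.0975  1.3178  1.3686]
  turn rv [-0.0014 -0.0019 -0.0019]   shift mm [-0.1035  3.8563 78.278 ]
```

```bash
python3 -m creep '[[0,0,-0.002,0,3.8,20,255],[0,0,0,0,0,30,255],[0,0,0,0,0,22,255],[0,0,0,0,0,7,255],[0,0,0,0,0,0,255],[0,0,0,0,0,0,255]]'
python3 - <<'E'
from h import *
plan(.6407,.0835,.1364,85.75)
shot("wrist","w36.png")
E
```

```text
clock: 47.3
position: [0.6417, 0.0846, 0.1568]
ee_rot: [0.037, 0.999, 0.0, 0.001]
ft_force: [1.5, 0.6, -3.8]
grip_width: 0.15
clk 47.3 pos [0.6417 0.0846 0.1568] az 85.79 F [ 1.5105  0.585  -3.769 ] grip 0.15 q [-0.382   0.4493  0.2384  1.5325 -0.1115  1.1716  1.3741]
  turn rv [0.0003 0.0016 0.0006]   shift mm [ 0.9106 -1.1418 20.4425]
```

View pics/w36.png

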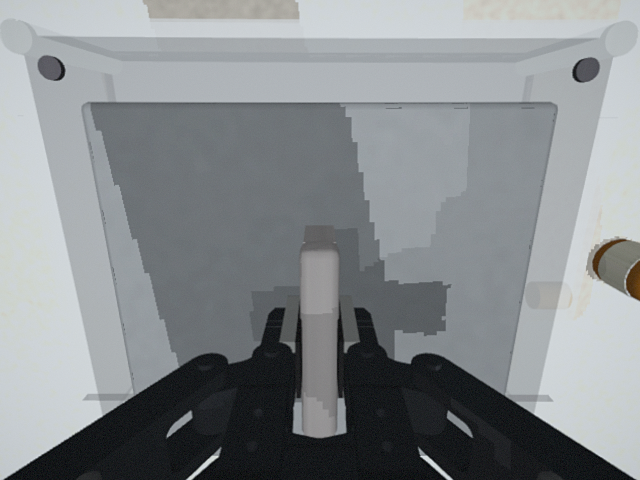

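```bash
python3 -m creep '[[0,0,0,0.9,-1.1,6,255],[0,0,0,0,0,6,255],[0,0,0,0,0,4,255],[0,0,0,0,0,2,255],[0,0,0,0,0,0,255],[0,0,0,0,0,0,255]]'
python3 -c "
from h import *
plan(.6407,.0835,.1364,85.75)"
```

```text
clock: 47.95
position: [0.6401, 0.0841, 0.1377]
ee_rot: [0.036, 0.999, 0.0, 0.0]
ft_force: [-0.1, 0.1, -4.1]
grip_width: 0.152
clk 47.95 pos [0.6401 0.0841 0.1377] az 85.83 F [-0.0663  0.1109 -4.1112] grip 0.152 q [-0.3797  0.4644  0.2352  1.5538 -0.1154  1.1369  1.378 ]
  turn rv [0.0001 0.0001 0.0014]   shift mm [-0.6164 -0.5645  1.2571]
```

```bash
python3 -m creep '[[0,0,0,-0.7,-0.5,0,255],[0,0,0,0,0,1.5,255],[0,0,0,0,0,1,255],[0,0,0,0,0,0,255],[0,0,0,0,0,0,255]]'
python3 -c "
from h import *
plan(.6407,.0835,.1364,85.75)"
```

```text
clock: 48.45
position: [0.641, 0.0834, 0.1363]
ee_rot: [0.036, 0.999, 0.0, 0.001]
ft_force: [-3.6, -0.8, 5.5]
grip_width: 0.151
clk 48.45 pos [0.641  0.0834 0.1363] az 85.82 F [-3.6206 -0.7915  5.5466] grip 0.151 q [-0.3783  0.4668  0.2352  1.5535 -0.1162  1.1338  1.3796]
  turn rv [0.0005 0.0011 0.0012]   shift mm [ 0.3519  0.0268 -0.0948]
```

It's seated. I'll release, go up and check.

```bash
python3 -m creep '[[0,0,0,0,0,0,120],[0,0,0,0,0,0,120],[0,0,0,0,0,0,120],[0,0,0,0,0,-25,120],[0,0,0,0,0,-40,0],[0,0,0,0,0,-40,0],[0,0,0,0,0,0,0],[0,0,0,0,0,0,0]]'
python3 - <<'E'
from h import *
plan(.483,.430,.22,101.5)
E,p,d=shot("wrist","w37.png")
E
```

```text
clock: 49.25
position: [0.6412, 0.0836, 0.241]
ee_rot: [0.036, 0.999, 0.0, 0.001]
ft_force: [0.0, -0.0, -1.1]
grip_width: 1.001
clk 49.25 pos [0.6412 0.0836 0.241 ] az 85.83 F [ 0.0395 -0.0218 -1.1108] grip 1.001 q [-0.3885  0.3874  0.2509  1.4358 -0.097   1.3283  1.3657]
  turn rv [ 0.0005  0.0022 -0.2735]   shift mm [ 85.9495 370.9899  21.0212]
```

View pics/w37.png

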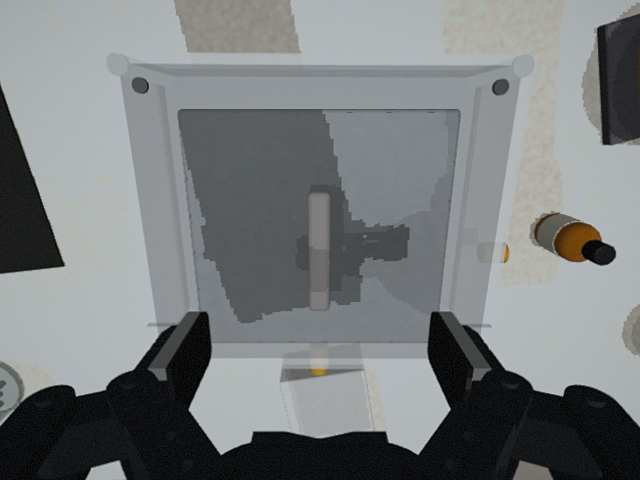

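Run:
```python
from h import *
E,p,d=load("w37.png");C=cloud(E,d)
rect(E,[(178.5,110),(460.5,110),(441,343),(198,343)],.100)
print(C[150:320:40,230,2],C[150:320:40,400,2])
# valve grip: shut
plan(.4698,.369,.23,101.55)
```

```text
rect c [0.644  0.0826 0.1   ] L,W 0.1748816881864661 0.18836800240955553 az from w 85.84975096956393 from l 85.85267020358327
[0.1005 0.1022 0.1013 0.1018 0.1014] [0.1022 0.1005 0.102  0.1009 0.1028]
clk 49.3 pos [0.6405 0.0836 0.2396] az 85.84 F [ 0.1765 -0.0371 -0.4862] grip 0.998 q [-0.3885  0.3885  0.2506  1.4374 -0.0971  1.3282  1.3657]
  turn rv [ 0.0001 -0.0003 -0.2743]   shift mm [110.1395 313.7985   9.5863]
```

The cover is level (z 0.101), within 2–3 mm of the port's centre and within 0.1° of its yaw. Next is the valve.

```bash
python3 -m creep '[[0,0,-0.137,0,20,0,0],[0,0,-0.137,0,20,0,0],[0,0,0,16,40,0,0],[0,0,0,16,40,0,0],[0,0,0,16,40,0,0],[0,0,0,16,40,0,0],[0,0,0,16,40,0,0],[0,0,0,16,40,0,0]]'
python3 -m creep '[[0,0,0,10,35,10,0],[0,0,0,0,0,10,0],[0,0,0,0,0,0,0],[0,0,0,0,0,0,0]]'
python3 - <<'E'
from h import *
plan(.4698,.369,.0908,101.55)
E,p,d=shot("wrist","w38.png")
E
```

```text
clock: 50.1
position: [0.4971, 0.3404, 0.2385]
ee_rot: [-0.1, 0.995, -0.001, -0.001]
ft_force: [1.0, 0.2, -0.5]
grip_width: 1.001
clock: 50.5
position: [0.4826, 0.3703, 0.2192]
ee_rot: [-0.1, 0.995, -0.001, -0.001]
ft_force: [-0.1, 0.4, -1.0]
grip_width: 1.001
clk 50.5 pos [0.4826 0.3703 0.2192] az 101.44 F [-0.0651  0.3843 -0.9689] grip 1.001 q [-0.7686  0.3158  0.0478  1.5614 -0.0149  1.2666  1.0518]
  turn rv [-0.0015 -0.0013 -0.002 ]   shift mm [ 12.7551   1.3003 128.4069]
```

View pics/w38.png

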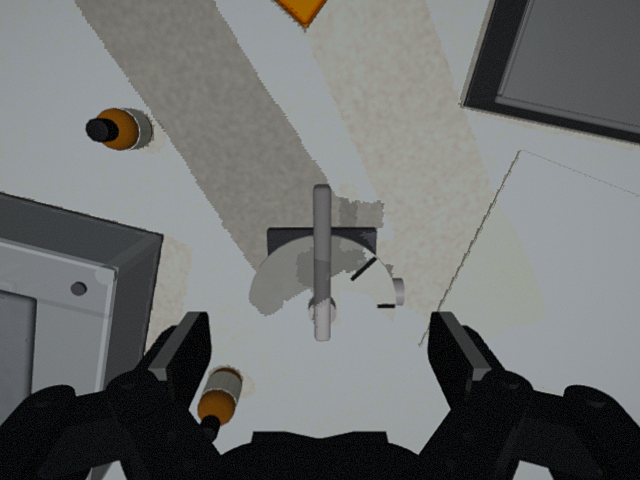

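```bash
python3 -m creep '[[0,0,0,12.5,1.3,30,120],[0,0,0,0,0,40,120],[0,0,0,0,0,40,120],[0,0,0,0,0,18,120],[0,0,0,0,0,0,120],[0,0,0,0,0,0,120]]'
python3 - <<'E'
from h import *
plan(.4698,.369,.0908,101.55)
E,p,d=shot("wrist","w39.png")
E
```

```text
clock: 51.15
position: [0.4706, 0.3701, 0.0931]
ee_rot: [-0.1, 0.995, 0.0, 0.0]
ft_force: [0.3, 0.5, 0.4]
grip_width: 0.528
clk 51.15 pos [0.4706 0.3701 0.0931] az 101.45 F [0.287  0.5137 0.3633] grip 0.528 q [-0.7715  0.4123  0.0352  1.714  -0.0163  1.0146  1.04  ]
  turn rv [ 0.0003  0.001  -0.0018]   shift mm [ 0.9778 -0.8952  2.3431]
```

View pics/w39.png

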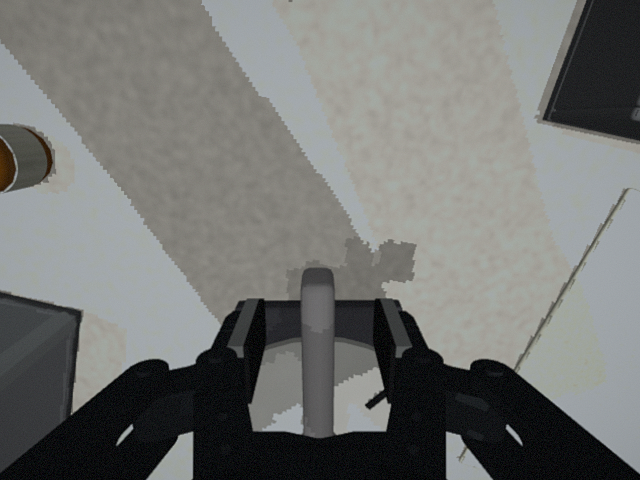

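```bash
python3 -m creep '[[0,0,-0.002,0.8,-0.9,1.5,120],[0,0,0,0,0,0,255],[0,0,0,0,0,0,255],[0,0,0,0,0,0,255],[0,0,0,0,0,0,255],[0,0,0,0,0,0,255],[0,0,0,0,0,0,255]]' 25
python3 -c "
from h import *
plan(.4698,.369,.0908,101.55)"
```

```text
clock: 51.9
position: [0.4692, 0.3696, 0.0913]
ee_rot: [-0.101, 0.995, 0.0, 0.0]
ft_force: [-1.2, -3.0, 6.8]
grip_width: 0.136
clk 51.9 pos [0.4692 0.3696 0.0913] az 101.63 F [-1.2412 -3.0434  6.8026] grip 0.136 q [-0.7716  0.412   0.0342  1.7188 -0.0163  1.0103  1.0422]
  turn rv [0.0004 0.0006 0.0014]   shift mm [-0.501  -0.7068  0.4693]
```

```bash
python3 -m creep '[[0,0,0.131,-0.7,9.8,0,255],[0,0,0.131,-0.7,9.8,0,255],[0,0,0.131,-0.7,9.8,0,255],[0,0,0,0,0,0,255],[0,0,0,0,0,0,255]]'
python3 -c "
from h import *
a=191.6-45
plan(.5435+.075*np.cos(np.radians(a)),.384+.075*np.sin(np.radians(a)),.0908,a-90)"
```

```text
clock: 52.4
position: [0.469, 0.3995, 0.0913]
ee_rot: [0.093, 0.996, 0.001, 0.0]
ft_force: [-0.3, 1.2, 6.0]
grip_width: 0.132
clk 52.4 pos [0.469  0.3995 0.0913] az 79.35 F [-0.3276  1.2409  5.9846] grip 0.132 q [-0.8567  0.4482  0.0972  1.6701 -0.0497  1.0243  0.6416]
  turn rv [0.0014 0.0002 0.397 ]   shift mm [ 4.2784 28.1042  0.4586]
```

```bash
python3 -m creep '[[0,0,0.132,-0.6,9.7,0,255],[0,0,0.132,-0.6,9.7,0,255],[0,0,0.132,-0.6,9.7,0,255],[0,0,0,0,0,0,255],[0,0,0,0,0,0,255]]'
python3 -c "
from h import *
a=191.6-45
plan(.5435+.075*np.cos(np.radians(a)),.384+.075*np.sin(np.radians(a)),.0908,a-90)"
```

```text
clock: 52.9
position: [0.4801, 0.4272, 0.0913]
ee_rot: [0.286, 0.958, 0.002, 0.0]
ft_force: [2.0, 6.7, 1.0]
grip_width: 0.131
clk 52.9 pos [0.4801 0.4272 0.0913] az 56.71 F [2.0119 6.7157 0.9692] grip 0.131 q [-0.9262  0.5011  0.1678  1.599  -0.0937  1.0463  0.2579]
  turn rv [ 0.0032 -0.0001  0.0019]   shift mm [-1.7274 -1.1351  0.5252]
```

```bash
python3 -m creep '[[0,0,0,0,0,0,90],[0,0,0,0,0,0,90],[0,0,0,0,0,0,90],[0,0,0,0,0,-40,90],[0,0,0,-15,0,-45,90],[0,0,0,-15,0,-45,0],[0,0,0,0,0,0,0],[0,0,0,0,0,0,0]]'
python3 - <<'E'
from h import *
plan(.5,.4,.22)
E,p,d=shot("wrist","w40.png");crop(p,220,120,440,340,3,"w40c.png")
E
```

```text
clock: 53.7
position: [0.5055, 0.4086, 0.2216]
ee_rot: [0.289, 0.957, 0.001, 0.0]
ft_force: [-1.5, 1.0, -1.1]
grip_width: 1.003
clk 53.7 pos [0.5055 0.4086 0.2216] az 56.4 F [-1.4575  0.9524 -1.0972] grip 1.003 q [-0.898   0.4041  0.1975  1.4491 -0.0803  1.2945  0.2901]
  turn rv [ 0.0018  0.0004 -0.    ]   shift mm [ -0.2024 -10.2063   1.5608]
```

View pics/w40c.png

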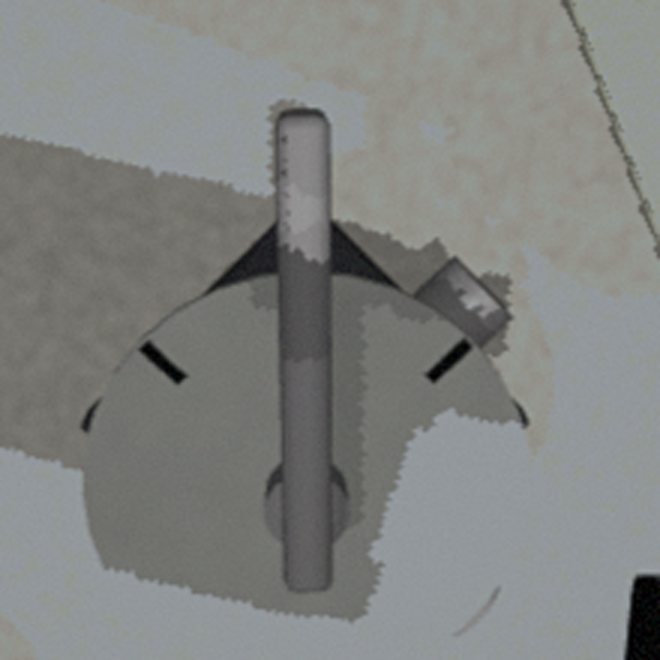

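Run:
```python
from h import *
E,p,d=load("w40.png")
f=lambda a,z:atz(E,np.array(a)/3+[220,120],z)
L=f([(277,130),(328,130),(283,570),(331,570)],.095);v=L[0]+L[1]-L[2]-L[3];a=np.degrees(np.arctan2(v[1],v[0]))
M=f([(143,346),(185,381),(468,344),(429,379)],.062)
m=[np.degrees(np.arctan2(*(M[i]-M[i+1])[1::-1]))%360 for i in (0,2)]
d1=(M[0]-M[1])[:2];d2=(M[2]-M[3])[:2]
s=np.linalg.solve(np.c_[d1,-d2],(M[3]-M[1])[:2]);ax=M[1,:2]+s[0]*d1
print("lever az",a,"marks",m,"mid",np.mean(m),"axis",ax)
t=f([(303,108)],.095)[0];print("tip",t,"q via mid axis",191.6-a,"tip az",np.degrees(np.arctan2(t[1]-.384,t[0]-.5437)))
```

```text
lever az 147.07851654504805 marks [np.float64(194.24321376445883), np.float64(100.85356205842272)] mid 147.54838791144078 axis [0.5453 0.3854]
tip [0.4588 0.4401 0.095 ] q via mid axis 44.52148345495195 tip az 146.53330162517042
```

The valve is at half open: q ≈ 44.5–45° by the lever against the marks. One last look before handing in.

```bash
python3 -m creep '[[0,0,0,0,0,-30,0],[0,0,0,0,0,-20,0],[0,0,0,0,0,0,0],[0,0,0,0,0,0,0]]'
python3 - <<'E'
from h import *
E,p,d=shot("top","t41.png");shot("scene","s41.png")
crop(p,90,100,340,290,3,"t41c.png")
E
```

```text
clock: 54.15
position: [0.5041, 0.4091, 0.2691]
ee_rot: [0.288, 0.958, -0.001, -0.001]
ft_force: [1.0, 0.3, -0.8]
grip_width: 0.999
```

View pics/t41c.png

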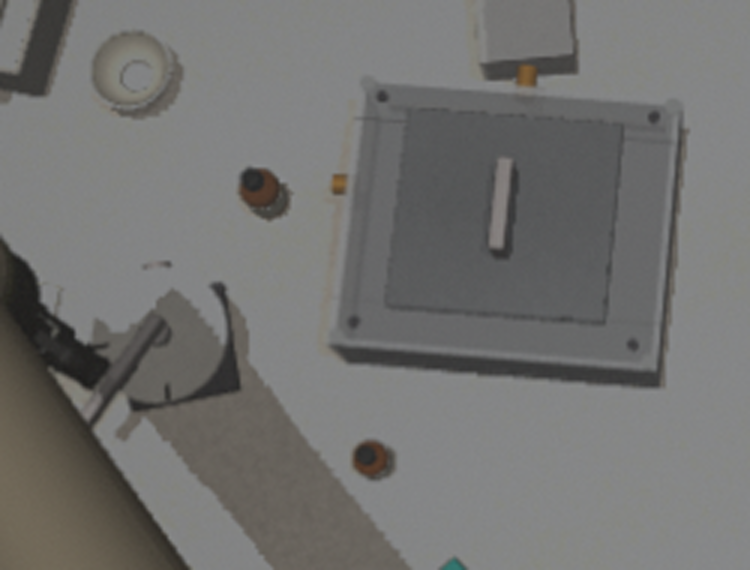

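View pics/s41.png

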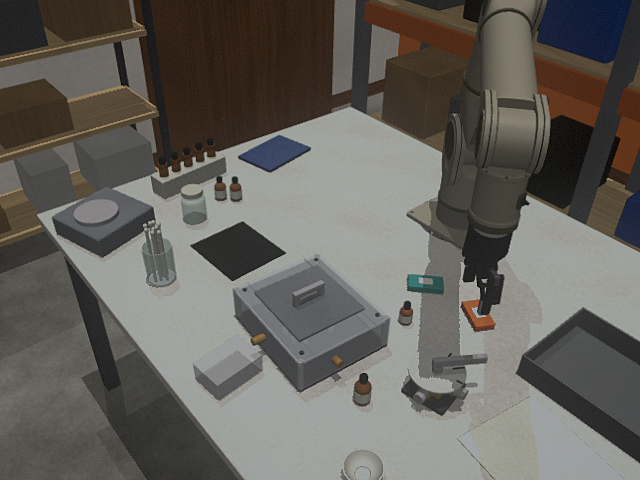

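```bash
python3 -c "
from workcell import *
print(hand_in())"
```

```text
the job is handed in; nothing more can be done
None
```

I did the job in the order asked and handed it in at about 54 s of the 210 s allowed. `hand_in()` gives no verdict, so the checks below are my own.

- **Valve shut:** I turned the lever to its shut stop; it stopped moving there with about 12 N pushing back.
- **Cover and tins:** I laid the cover on the mat and stacked all four tins in the magazine. I saw no tin or finger touch the rim in the pictures, and no odd forces.
- **Stack:** it stood flat inside the posts, with its top at about 0.081 m (0.080 m expected).
- **Cover back on:** it sits level, with its yaw within about 0.1° of the port's. My two measurements put its centre 2–3 mm from the port's, close to the camera calibration error of about 2 mm.
- **Valve half open:** I turned it only after the cover was back on. The lever's direction and tip position give about 44.5–45°. The mark directions were less consistent, spanning 93° instead of 90°, but their middle agrees to about 0.5°.
- **Everything else:** the last pictures show the bottles, jar and look-alikes where they stood. I noticed nothing knocked aside during the run.

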